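Adapters from the test header to the rack, in port order

ROBOT

A 6-joint arm with a two-finger parallel gripper is mounted at the origin on a cart in front of the work surface, level with it; the furniture and walls round the work are solid. World frame = base frame: x ahead of the robot, y to its left, z up, the work surface at z = 0. Lengths are in m, angles in degrees, forces in N, time in s.
With the tool pointing down it reaches from about 0.4 to 0.825 m from the base axis. Payload 7 kg.
Tool frame: the origin (TCP) lies midway between the tips of the shut fingers; the grasp point (between the pads) lies 19 mm behind it; z points along the fingers, y is the direction in which the jaws open and shut (so a half turn about z gives the same grasp; the last joint's range is limited). The gripper opens to 88 mm and grips with 3 to 60 N. Pads are 19 mm wide; open, the fingers measure 130 mm over their backs; the gripper's body (78 mm by 193 mm) begins 47 mm behind the grasp point.
Start: joints at [-60.212, 20.546, 0.682, 0, -70.136, -16.507], TCP at [0.155, -0.657, 0.198] pointing down, gripper open.
Joint ranges: [-176.03, 176.03], [-82.01, 121.73], [-58.28, 71.71], [-173.87, 95.51], [-174.79, -0.11], [-173.66, 173.66]. Speed limits (degrees/s): [136.94, 136.94, 172.46, 180, 180, 180].

INTERFACE

Orientations are given as a 3x3 rotation matrix whose columns are the frame's x, y, z axes.
In Python, from rig import robot gives the robot as it stands. Calls block until the motion is done:
- robot.goto(position, orientation): joint-space move of the TCP to a pose.
- robot.servo_line(position, ori=None, speed=0.15): straight line of the TCP; ori=None keeps the orientation; speed is the mean speed in m/s.
- robot.movej(angles): joint-space move.
- robot.move_gripper(opening): opening from 0.0 (shut) to 1.0 (fully open); the grip force is fixed at half the most; returns when the fingers have stopped.
- robot.dwell(seconds).
- robot.ik(position, orientation): joint angles nearest the present ones, or None.
- robot.grab_frame(name): name is "scene" or "top"; returns (picture, depth): 480x640x3 uint8, red, green, blue; 480x640 float32, m along the optical axis (not along the pixel's ray), 0 where there is no reading.
- robot.camera_info(name): a dict with "vfov" (degrees; the focal length in pixels is half the picture's height over the tangent of half this angle, whatever the lens; pixels are square), "cx", "cy" (the principal point, pixels), "k1" (the pictures are not rectified: a ray, as slopes to the right and down, at radius r is drawn at 1 + k1 r^2 times it, then the intrinsics apply), "view" (4x4, takes a point from world to camera coordinates). Camera axes: x right, y down, z forward; pixel columns grow to the right and rows downward; lengths in m; the calibration is good to about 2 mm. A picture is of the moment at which its call begins. camera_info takes no time and is no camera call.
A pose or a line that the arm cannot do raises robot.Unreachable and nothing moves.
- robot.job_done(): hands the job in, once; it reports no verdict.
Readings, each from a call of its own:
- robot.read_t(): time.
- robot.read_qpos(): joint angles.
- robot.read_qvel(): joint speeds.
- robot.read_effort(): joint torques, N m.
- robot.read_position(): TCP position.
- robot.read_tcp_rot(): TCP orientation.
- robot.read_force(): force on the tool from outside, world axes, zero at the start.
- robot.read_ft_torque(): the same for the moment, N m.
- robot.read_grip_width(): opening from 0.0 (shut) to 1.0 (fully open).
Only numpy, scipy, OpenCV 4.12 (cv2) and the standard library are available. Lean on these libraries where they do the work, as an engineer would, in place of code of your own. Each camera call takes 0.05 s, during which the arm holds its last target.

TASK

The four thread adapters have been slackened off and stand loose in the port collars of the aluminium test header. Put them all into the beech rack, one in each hole, in the same left-to-right order as they stand now in the header (seen from the robot), because that order is the record of which port each one served. Each must end upright with its foot down in the bore and its hexagon settled in the funnel of its hole.

Things in the scene. Friction and masses are not known exactly. Their poses are not given: they have to be found in the camera images.
- fitting_a_mid (a point): Largest thread adapter, brass, 50 mm long, hexagon 26 mm across flats (30 corners), foot and upper stub 16 mm thick; loose, upright. Point: on its axis, 25 mm above its lower end. The hexagon, to be gripped from above with the finger tips, spans -4 to +5 mm from this point; the foot is the 21 mm below it. z: up the axis; x: at a flat of the hexagon (flats repeat every 60 degrees).
- fitting_b_mid (a point): Brass thread adapter, 44 mm long, hexagon 24 mm across flats (27 corners), foot and upper stub 16 mm thick; loose, upright. Point: on its axis, 22 mm above its lower end. The hexagon, to be gripped from above with the finger tips, spans -1 to +8 mm from this point; the foot is the 21 mm below it. z: up the axis; x: at a flat of the hexagon (flats repeat every 60 degrees).
- fitting_c_mid (a point): Steel-coloured thread adapter, 40 mm long, hexagon 24 mm across flats (27 corners), foot and upper stub 14 mm thick; loose, upright. Point: on its axis, 20 mm above its lower end. The hexagon, to be gripped from above with the finger tips, spans +1 to +10 mm from this point; the foot is the 21 mm below it. z: up the axis; x: at a flat of the hexagon (flats repeat every 60 degrees).
- fitting_d_mid (a point): Smallest thread adapter, steel-coloured, 36 mm long, hexagon 23 mm across flats (26 corners), foot and short upper stub 12 mm thick; loose, upright. Point: on its axis, 18 mm above its lower end. The hexagon, to be gripped from above with the finger tips, spans +3 to +12 mm from this point; the foot is the 21 mm below it. z: up the axis; x: at a flat of the hexagon (flats repeat every 60 degrees).
- port_a: The fixed steel port collar in which fitting_a stands at the start: 37 mm across (41 mm at its flange), 24 mm high, bore 19 mm. Origin: centre of its underside, on top of the header bar; the adapter's hexagon rests on the collar's top rim, 24 mm above. All four collars look alike.
- port_b: The fixed steel port collar in which fitting_b stands at the start: 37 mm across (41 mm at its flange), 24 mm high, bore 19 mm. Origin: centre of its underside, on top of the header bar; the adapter's hexagon rests on the collar's top rim, 24 mm above. All four collars look alike.
- port_c: The fixed steel port collar in which fitting_c stands at the start: 37 mm across (41 mm at its flange), 24 mm high, bore 19 mm. Origin: centre of its underside, on top of the header bar; the adapter's hexagon rests on the collar's top rim, 24 mm above. All four collars look alike.
- port_d: The fixed steel port collar in which fitting_d stands at the start: 37 mm across (41 mm at its flange), 24 mm high, bore 19 mm. Origin: centre of its underside, on top of the header bar; the adapter's hexagon rests on the collar's top rim, 24 mm above. All four collars look alike.
- header: Test header, where the adapters start: fixed aluminium bar, 56 x 230 x 16 mm. Origin: centre of its underside, on the worktop; its long side is its y axis, +y to the left as seen from the robot. Its four collars stand in a row at y = +81, +27, -27 and -81 mm.
- rack: Beech rack, the goal: fixed block 62 x 222 x 34 mm. Origin: centre of its underside, on the worktop; y along it, +y to the robot's left. Four holes at y = +81, +27, -27, -81 mm (x = 0), steel lined: mouth 30 mm at the top (z = 34 mm), a funnel 10 mm deep down to an 18.5 mm bore. Seated, an adapter hangs by its hexagon, whose underside is 3 to 8 mm below the top.
Mind the look-alikes: they are no part of the job. What is shaped like the part that bears fitting_b_mid but black or turquoise is not meant.

How it is judged:
By the outcome, as a careful person would: the job done as asked, in the order asked, and still so for the second after the job is handed in, with the robot touching nothing.
It also fails if it takes over 88 s, if anything falls off the work surface, if the arm or the gripper's body presses on something with over 40 N, if the wrist force passes 120 N, or if a joint passes its speed limit or range.

## Working session

There is one attempt and no reset: what is moved stays moved. The work goes in short steps, each a Python script; the robot and the scene stay as the last script left them, time stands still between calls to the robot, and variables do not carry over. Pictures are saved under pics/ and viewed, and the job is handed in when it is done.

```bash
ls; mkdir -p pics; python3 - <<'E'
from rig import robot
import cv2,numpy as np
for n in("scene","top"):
    p,d=robot.grab_frame(n); cv2.imwrite(f"pics/{n}0.png",p[:,:,::-1]); np.savez(f"{n}0.npz",p=p,d=d)
    print(n,robot.camera_info(n))
print(robot.read_t(),robot.read_qpos(),robot.read_force())
E
```

```text
pics
scene {'vfov': 47.37053660400118, 'cx': 321.6528689364445, 'cy': 238.19249259263148, 'k1': -0.005171762034771044, 'view': array([[-0.46322092, -0.8861397 ,  0.01352045,  0.2520684 ],
       [-0.47309143,  0.23434599, -0.84927407,  0.30864616],
       [ 0.74940701, -0.39979793, -0.52777907,  0.68493073],
       [ 0.        ,  0.        ,  0.        ,  1.        ]])}
top {'vfov': 55.46210903597555, 'cx': 317.5477996599842, 'cy': 240.7975478040168, 'k1': 0.0068406832036836075, 'view': array([[-0.00992934, -0.99902617, -0.04298982,  0.0183865 ],
       [-0.98947342,  0.01602342, -0.14382486,  0.5350155 ],
       [ 0.14437365,  0.0411092 , -0.98866895,  0.85982986],
       [ 0.        ,  0.        ,  0.        ,  1.        ]])}
0.1 [-6.02113014e+01  2.05865930e+01  6.37951176e-01 -1.85045858e-02
 -7.01343814e+01 -1.65064155e+01] [-1.10161997 -0.24041163  0.61738522]
```

View pics/scene0.png

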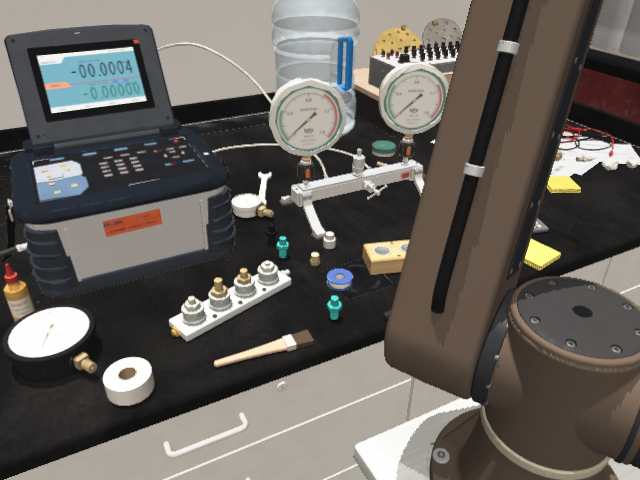

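View pics/top0.png

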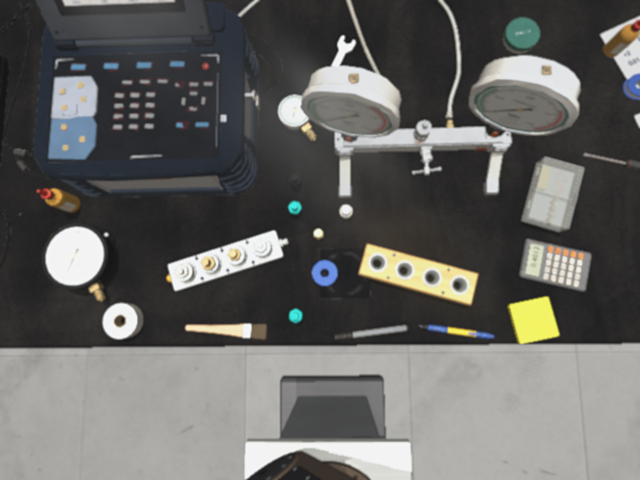

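```bash
cat > h.py <<'E'
import numpy as np,cv2
from rig import robot
def K(n):
    c=robot.camera_info(n); f=240/np.tan(np.radians(c["vfov"])/2)
    return c,f
def ray(n,uv):
    c,f=K(n); V=np.array(c["view"]); s=np.array([(uv[0]-c["cx"])/f,(uv[1]-c["cy"])/f]); u=s.copy()
    for _ in range(10): u=s/(1+c["k1"]*(u@u))
    R=V[:3,:3]; return -R.T@V[:3,3], R.T@np.array([u[0],u[1],1])
def onplane(n,uv,z):
    o,d=ray(n,uv); return o+d*(z-o[2])/d[2]
def proj(n,p):
    c,f=K(n); V=np.array(c["view"]); q=V[:3,:3]@np.asarray(p,float)+V[:3,3]; s=q[:2]/q[2]; s=s*(1+c["k1"]*(s@s))
    return np.array([c["cx"],c["cy"]])+f*s
def crop(n,src,x0,y0,x1,y1,k,out):
    p=np.load(src)["p"][y0:y1,x0:x1,::-1]; cv2.imwrite(out,cv2.resize(p,None,fx=k,fy=k,interpolation=cv2.INTER_CUBIC))
E
python3 - <<'E'
from h import *
crop(0,"top0.npz",160,225,292,300,6,"pics/t_head.png")
crop(0,"top0.npz",352,235,484,310,6,"pics/t_rack.png")
crop(0,"scene0.npz",165,250,300,345,5,"pics/s_head.png")
E
```

```text
(no output)
```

View pics/t_head.png

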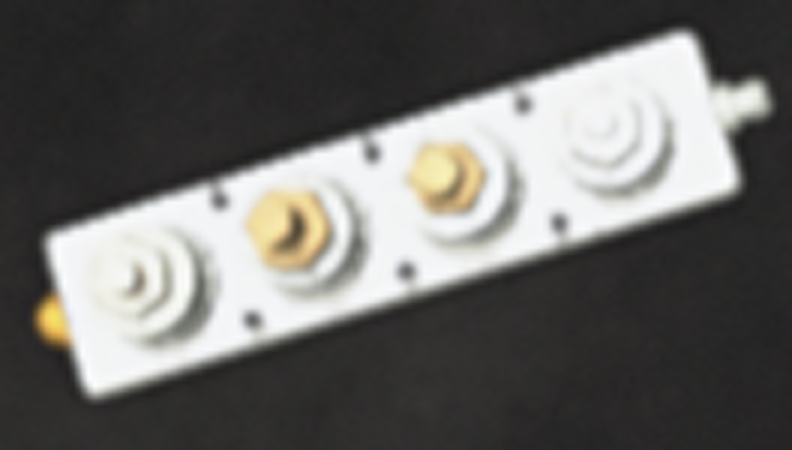

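View pics/t_rack.png

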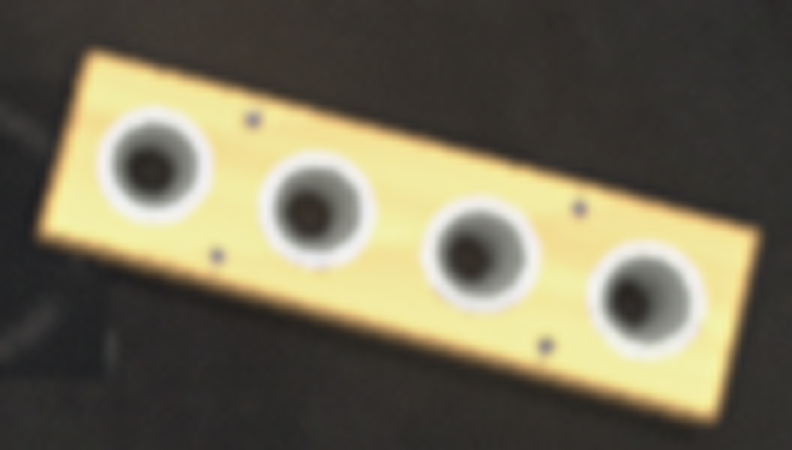

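View pics/s_head.png

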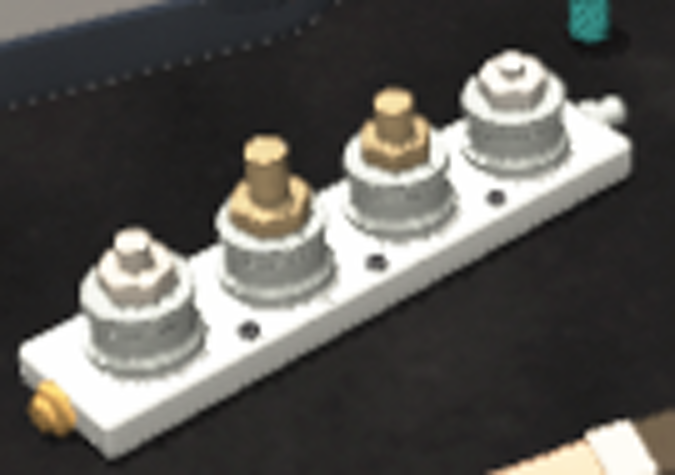

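```bash
python3 - <<'E'
from h import *
np.set_printoptions(precision=4,suppress=True)
for n in("scene","top"): print(n,ray(n,(320,240)))
p=np.load("top0.npz")["p"]; k=4
def big(x0,y0,x1,y1): return cv2.resize(p[y0:y1,x0:x1],None,fx=k,fy=k,interpolation=cv2.INTER_CUBIC)
def un(c,x0,y0): return (np.asarray(c,float)+.5)/k-.5+[x0,y0]
def rect(mask,x0,y0,z,L):
    mask=cv2.morphologyEx(mask,cv2.MORPH_CLOSE,np.ones((9,9)));mask=cv2.morphologyEx(mask,cv2.MORPH_OPEN,np.ones((61,61)))
    cs,_=cv2.findContours(mask,cv2.RETR_EXTERNAL,cv2.CHAIN_APPROX_NONE); c=max(cs,key=cv2.contourArea)[:,0]
    w=np.array([onplane("top",un(q,x0,y0),z)[:2]*1000 for q in c],np.float32)
    (cx,cy),(a,b),_=r=cv2.minAreaRect(w); B=cv2.boxPoints(r)
    e=[B[1]-B[0],B[2]-B[1]]; l=max(e,key=np.linalg.norm); l=l*np.sign(l[1])
    print("rect",cx,cy,a,b,"yaw of +y axis",np.degrees(np.arctan2(-l[0],l[1])))
x0,y0=160,225; g=big(160,225,292,300); hsv=cv2.cvtColor(g,cv2.COLOR_RGB2HSV)
m=(((g.min(2)>110)|(cv2.inRange(hsv,(10,60,120),(30,255,255))>0))*255).astype(np.uint8)
rect(m,x0,y0,.016,230)
mb=cv2.inRange(hsv,(10,70,120),(30,255,255))
cs,_=cv2.findContours(mb,cv2.RETR_EXTERNAL,cv2.CHAIN_APPROX_NONE)
for c in cs:
    if cv2.contourArea(c)>300: print("brass",un(c[:,0].min(0),x0,y0),un(c[:,0].max(0),x0,y0))
x0,y0=352,235; g=big(352,235,484,310); hsv=cv2.cvtColor(g,cv2.COLOR_RGB2HSV)
wood=cv2.inRange(hsv,(15,60,110),(35,255,255))
m=((g.max(2)>130)*255).astype(np.uint8)
cs,_=cv2.findContours(m,cv2.RETR_EXTERNAL,cv2.CHAIN_APPROX_NONE); c=max(cs,key=cv2.contourArea)
f=np.zeros_like(m); cv2.drawContours(f,[c],-1,255,-1); rect(f,x0,y0,.034,222)
notw=cv2.bitwise_and(cv2.bitwise_not(wood),f)
cs,_=cv2.findContours(notw,cv2.RETR_EXTERNAL,cv2.CHAIN_APPROX_NONE)
H=[]
for c in cs:
    if cv2.contourArea(c)>3000:
        w=np.array([onplane("top",un(q,x0,y0),.034)[:2]*1000 for q in c[:,0]],np.float32)
        e=cv2.fitEllipse(w); print("hole",e); H.append(e[0])
H=np.array(sorted(H,key=lambda h:-h[1])); print(H.mean(0),np.linalg.norm(np.diff(H,axis=0),axis=1)); d=H[0]-H[3]; print(np.degrees(np.arctan2(-d[0],d[1])))
E
```

```text
scene (array([-0.2505,  0.4249,  0.6202]), array([ 0.7492, -0.3963, -0.5306]))
top (array([ 0.4054, -0.0256,  0.9278]), array([ 0.146 ,  0.0357, -0.9886]))
rect 502.5069885253906 200.37586975097656 59.93394088745117 243.62899780273438 yaw of +y axis 17.041466
brass [165.625 273.375] [171.125 282.375]
brass [201.125 256.875] [214.375 268.875]
brass [228.125 248.875] [239.875 259.625]
rect 468.98175048828125 -182.1406707763672 223.86643981933594 64.83499145507812 yaw of +y axis -16.316875
hole ((446.2617492675781, -260.6085205078125), (38.73191833496094, 39.39408493041992), 71.5662841796875)
hole ((461.7832336425781, -208.74916076660156), (38.678245544433594, 39.266700744628906), 147.59376525878906)
hole ((476.88525390625, -156.89894104003906), (38.967803955078125, 39.502410888671875), 154.49363708496094)Traceback (most recent call last):
  File "<stdin>", line 31, in <module>
  File "h.py", line 11, in onplane
    o,d=ray(n,uv); return o+d*(z-o[2])/d[2]
        ~~~^^^^^^
  File "h.py", line 7, in ray
    c,f=K(n); V=np.array(c["view"]); s=np.array([(uv[0]-c["cx"])/f,(uv[1]-c["cy"])/f]); u=s.copy()
        ~^^^
  File "h.py", line 4, in K
    c=robot.camera_info(n); f=240/np.tan(np.radians(c["vfov"])/2)
ValueError: time passes only in moves, steps and waits
```

```bash
python3 - <<'E'
from rig import robot
import pickle
pickle.dump({n:robot.camera_info(n) for n in("scene","top")},open("cam.pkl","wb")); print(robot.read_t())
E
sed -i 's/c=robot.camera_info(n);/c=CAM[n];/; s/^from rig.*/from rig import robot\nimport pickle\nCAM=pickle.load(open("cam.pkl","rb"))/' h.py
python3 - <<'E'
from h import *
np.set_printoptions(precision=4,suppress=True)
p=np.load("top0.npz")["p"]; k=4
def big(x0,y0,x1,y1): return cv2.resize(p[y0:y1,x0:x1],None,fx=k,fy=k,interpolation=cv2.INTER_CUBIC)
def un(c,x0,y0): return (np.asarray(c,float)+.5)/k-.5+[x0,y0]
x0,y0=352,235; g=big(352,235,484,310); hsv=cv2.cvtColor(g,cv2.COLOR_RGB2HSV)
wood=cv2.inRange(hsv,(15,60,110),(35,255,255))
m=((g.max(2)>130)*255).astype(np.uint8)
cs,_=cv2.findContours(m,cv2.RETR_EXTERNAL,cv2.CHAIN_APPROX_NONE); c=max(cs,key=cv2.contourArea)
f=np.zeros_like(m); cv2.drawContours(f,[c],-1,255,-1)
notw=cv2.bitwise_and(cv2.bitwise_not(wood),f)
cs,_=cv2.findContours(notw,cv2.RETR_EXTERNAL,cv2.CHAIN_APPROX_NONE)
H=[]
for c in cs:
    if cv2.contourArea(c)>3000:
        w=np.array([onplane("top",un(q,x0,y0),.034)[:2]*1000 for q in c[:,0]],np.float32)
        e=cv2.fitEllipse(w); H.append(e[0])
H=np.array(sorted(H,key=lambda h:-h[1])); print(H,H.mean(0),np.linalg.norm(np.diff(H,axis=0),axis=1)); d=H[0]-H[3]; print(np.degrees(np.arctan2(-d[0],d[1])))
# header long edges
x0,y0=160,225; g=big(160,225,292,300); hsv=cv2.cvtColor(g,cv2.COLOR_RGB2HSV)
m=(((g.min(2)>125))*255).astype(np.uint8)
m=cv2.morphologyEx(m,cv2.MORPH_CLOSE,np.ones((25,25)));m=cv2.morphologyEx(m,cv2.MORPH_OPEN,cv2.getStructuringElement(cv2.MORPH_ELLIPSE,(61,61)))
cs,_=cv2.findContours(m,cv2.RETR_EXTERNAL,cv2.CHAIN_APPROX_NONE); c=max(cs,key=cv2.contourArea)[:,0]
w=np.array([onplane("top",un(q,x0,y0),.016)[:2]*1000 for q in c])
a=np.radians(17); c0=np.array([502.5,199])
for _ in range(3):
    ex=np.array([np.cos(a),np.sin(a)]);ey=np.array([-np.sin(a),np.cos(a)])
    lx=(w-c0)@ex; ly=(w-c0)@ey
    F=(lx>22)&(abs(ly)<90); N=(lx<-22)&(abs(ly)<90)
    pf=np.polyfit(ly[F],lx[F],1); pn=np.polyfit(ly[N],lx[N],1)
    L=np.median(ly[(ly>100)&(abs(lx)<20)]);R=np.median(ly[(ly<-100)&(abs(lx)<20)])
    print(np.degrees(a),"slopes",pf,pn,"width",pf[1]-pn[1],"ends",L,R,c0)
    c0=c0+ex*(pf[1]+pn[1])/2+ey*(L+R)/2; a-=np.arctan((pf[0]+pn[0])/2)
print("header",c0,np.degrees(a))
np.savez("est.npz",c0=c0,a=a,H=H)
E
```

```text
0.1
[[ 491.7743 -104.8857]
 [ 476.8853 -156.8989]
 [ 461.7832 -208.7492]
 [ 446.2617 -260.6085]] [ 469.1761 -182.7856] [54.1023 54.0048 54.1323]
-16.291875944921124
17.0 slopes [-0.0006 29.5585] [ -0.0009 -28.7637] width 58.3221438649267 ends 117.61494064519097 -116.14468812078489 [502.5 199. ]
17.04289135980754 slopes [ 0.0001 29.1619] [ -0.0002 -29.1612] width 58.32311825074119 ends 116.86827219646115 -116.86993623462027 [502.6651 199.8192]
17.043312486428103 slopes [ 0.0002 29.1616] [ -0.0002 -29.1616] width 58.32311799634358 ends 116.86911604229383 -116.8690069000609 [502.6657 199.8185]
header [502.6657 199.8186] 17.043312494182434
```

```bash
cat > ov.py <<'E'
from h import *
import sys
def overlay(n,src,x0,y0,x1,y1,k,out,c0,a,H=None,dy=(81,27,-27,-81)):
    g=cv2.resize(np.load(src)["p"][y0:y1,x0:x1,::-1],None,fx=k,fy=k,interpolation=cv2.INTER_CUBIC)
    ex=np.array([np.cos(a),np.sin(a)]);ey=np.array([-np.sin(a),np.cos(a)])
    def ln(pts,col):
        q=np.array([(proj(n,p)-[x0,y0]+.5)*k-.5 for p in pts]); cv2.polylines(g,[np.round(q*8).astype(np.int32)],True,col,1,cv2.LINE_AA,3)
    def W(lx,ly,z): return [*(c0+ex*lx+ey*ly)/1000,z]
    ln([W(28,115,.016),W(28,-115,.016),W(-28,-115,.016),W(-28,115,.016)],(0,0,255))
    t=np.linspace(0,2*np.pi,40)
    for y in dy:
        ln([W(18.5*np.cos(i),y+18.5*np.sin(i),.04) for i in t],(255,0,0))
        ln([W(20.5*np.cos(i),y+20.5*np.sin(i),.016) for i in t],(0,160,0))
    if H is not None:
        for h in H: ln([[h[0]/1000+.015*np.cos(i),h[1]/1000+.015*np.sin(i),.034] for i in t],(255,0,0))
    cv2.imwrite(out,g)
E
python3 - <<'E'
from ov import *
e=np.load("est.npz")
overlay("top","top0.npz",160,225,292,300,6,"pics/o1.png",e["c0"],float(e["a"]))
overlay("scene","scene0.npz",165,250,300,345,5,"pics/o2.png",e["c0"],float(e["a"]))
overlay("scene","scene0.npz",350,220,430,290,7,"pics/o3.png",e["c0"],float(e["a"]),e["H"])
E
```

```text
(no output)
```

View pics/o1.png

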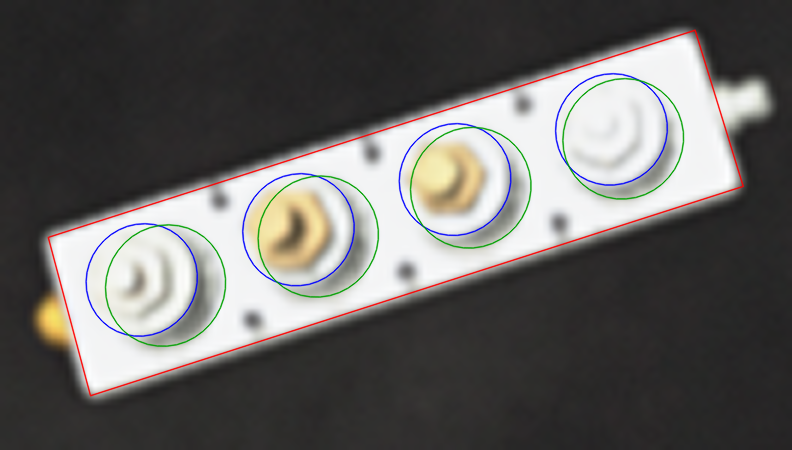

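View pics/o2.png

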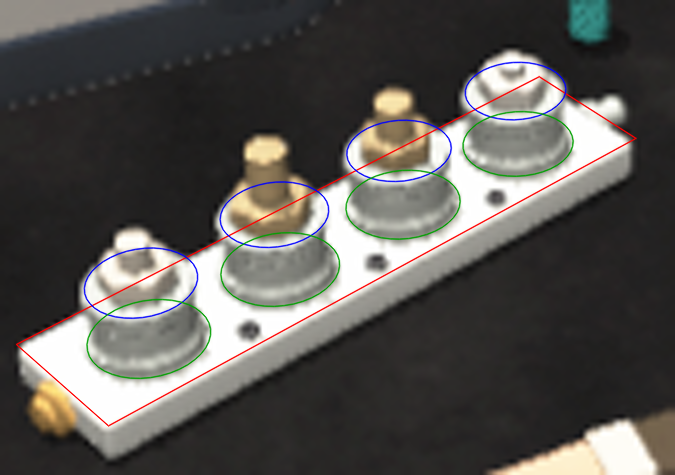

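View pics/o3.png

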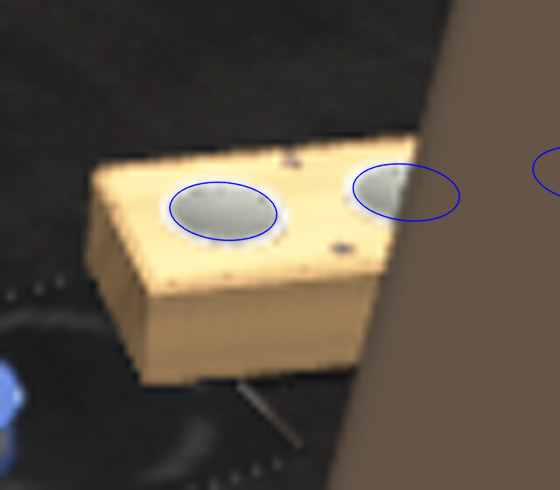

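```bash
python3 - <<'E'
from h import *
d=np.load("top0.npz")["d"]; c=CAM["top"]; V=np.array(c["view"]); f=240/np.tan(np.radians(c["vfov"])/2)
u,v=np.meshgrid(np.arange(640),np.arange(480)); P=np.stack([(u-c["cx"])/f*d,(v-c["cy"])/f*d,d],-1)
W=(P-V[:3,3])@V[:3,:3]; W[d==0]=np.nan; np.save("W.npy",W)
X,Y,Z=W[...,0],W[...,1],W[...,2]
# map of max z in cells 30mm
for x in np.arange(.84,.34,-.03):
    r=[]
    for y in np.arange(.48,-.46,-.04):
        m=(X>=x)&(X<x+.03)&(Y>=y)&(Y<y+.04)
        r.append("%4d"%(1000*np.nanmax(Z[m])) if m.any() else "   .")
    print("%.2f"%x," ".join(r))
print("y   "," ".join("%4d"%(y*100) for y in np.arange(.48,-.46,-.04)))
# header plane checks
for q in [(190,285),(250,245)]: print(W[q[1],q[0]])
p=np.load("top0.npz")["p"]
g=cv2.convertScaleAbs(cv2.cvtColor(p,cv2.COLOR_RGB2GRAY),alpha=1); G=p.astype(float)
tiles=[]
for (x,y) in [(184,271),(209,263),(234,253),(262,246)]:
    t=G[y-11:y+12,x-11:x+12,::-1]; t=np.clip((t-90)*255/165,0,255)
    t=255*(t/255)**2.2
    tiles.append(cv2.resize(t.astype(np.uint8),(380,290) if 0 else (300,300),interpolation=cv2.INTER_CUBIC))
cv2.imwrite("pics/hex.png",np.vstack([np.hstack(tiles[:2]),np.hstack(tiles[2:])]))
E
```

```text
0.84  194  227  226  226  225  224  226  226  223  194   95   73    .    .  169  172    .    4    4   59    5    .    .    .
0.81  193  197  199  199  199  200  200  199  199  194  123   36    .    .    .  140    .    6    5   64    4    .    .    .
0.78  194  199  200  199  198  197  198  198  198  193  149   36   35    2    .    .    0    5    5   68    5    2    .    .
0.75  194  199  200  199  199  198  197  197  198  194  134   36  284  310    .    .    5    2    4  305  317   27    4   10
0.72  194  200  199  199  199  199  196  197  200  201    4    4  303  317  322  313  275  146  270  319  325  327  310    5
0.69  194  199  200  199  198  197  197  198  201  194    5    4  306  323  324  315  272  127   84  318  328  328  309   39
0.66  193  199  200  199  196  197  197  196  197  194    4   47    4   42   48  298  272   68   76    5    4  315  306   43
0.63  190  198  197  197  197  197  199  197  197  188    6   46    5   25   20    4    5    5    5    4    4   21    6   42
0.60   65    4    6  177  180  182  179    4    4    5    4   47    4   32   33    4    5    5    6 
[... 519 characters left out ...]
   17
0.45   50   51   49    4   10   60   62   42   19    4    4    4   21   21   37   37   38   39   39   37   36    4   16   18
0.42   51   47    5    5    5   19    4    5    4    5    5    4    5    5    4    4   35   38   39   38   37    4    5   14
0.39    4    5   34   34    4    5    4    4    4    5    6   48    5    5    6    4    5    5    4   37   32    4   16   16
0.36    5    5   34   34    4    5   14   14   14   14   11   46    6    5    7   14   13   11   13   13    4    5   16   16
y      48   44   40   36   32   28   24   20   16   12    8    4    0   -3   -7  -11  -15  -19  -23  -27  -31  -35  -39  -43
[0.45285427 0.27165755 0.01286451]
[0.53192121 0.14935705 0.01787717]
```

View pics/hex.png

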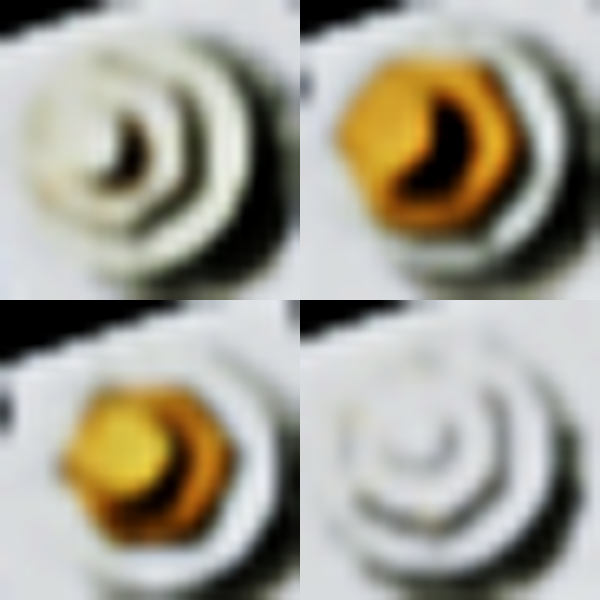

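```bash
python3 - <<'E'
from h import *
W=np.load("W.npy"); X,Y,Z=W[...,0],W[...,1],W[...,2]
for y in np.arange(.10,.40,.02):
    m=(Y>=y)&(Y<y+.02)&(Z>.06)&(X>.57)&(X<.8); print("%.2f"%y, np.round(np.nanmin(X[m]),3) if m.any() else None,end="; ")
print()
B={'c':(184,271),'a':(209,263),'b':(234,253),'d':(262,246)}
C={'c':[(185,95),(187,165),(125,235)],'a':[(188,60),(220,140),(182,228)],'b':[(193,88),(233,160),(190,242)],'d':[(198,92),(203,165),(130,228)]}
for k in C:
    w=[onplane("top",(B[k][0]-11+(q[0]+.5)/13.04-.5,B[k][1]-11+(q[1]+.5)/13.04-.5),.049)*1000 for q in C[k]]
    for i in (0,1):
        e=w[i+1]-w[i]; print(k,"edge len",np.round(np.linalg.norm(e),1),"normal",np.round(np.degrees(np.arctan2(e[1],e[0]))+90,0)%60)
e=np.load("est.npz"); a=float(e["a"]);ex=np.array([np.cos(a),np.sin(a)]);ey=np.array([-np.sin(a),np.cos(a)])
for k,y in zip("cabd",(81,27,-27,-81)):
    P=(e["c0"]+ey*y)/1000; r=[]
    for ph in range(-90,121,15):
        t=np.radians(ph); jy=np.array([np.cos(t),np.sin(t),0]); 
        for s in(1,-1):
            yy=s*jy; R=np.column_stack([np.cross(yy,[0,0,-1]),yy,[0,0,-1]])
            q=robot.ik([*P,.043],R); r.append((ph,s,None if q is None else int(q[5])))
    print(k,P,r)
E
```

```text
0.10 0.777; 0.12 0.661; 0.14 0.639; 0.16 0.633; 0.18 0.632; 0.20 0.632; 0.22 0.631; 0.24 0.63; 0.26 0.629; 0.28 0.628; 0.30 0.628; 0.32 0.628; 0.34 0.628; 0.36 0.628; 0.38 0.629; 0.40 0.63; 
c edge len 10.5 normal 33.0
c edge len 13.7 normal 49.0
a edge len 13.2 normal 53.0
a edge len 14.2 normal 8.0
b edge len 12.6 normal 0.0
b edge len 13.8 normal 3.0
d edge len 11.1 normal 34.0
d edge len 14.4 normal 41.0
c [0.47892501 0.27726131] [(-90, 1, 39), (-90, -1, -140), (-75, 1, 54), (-75, -1, -125), (-60, 1, 69), (-60, -1, -110), (-45, 1, 84), (-45, -1, -95), (-30, 1, 99), (-30, -1, -80), (-15, 1, 114), (-15, -1, -65), (0, 1, 129), (0, -1, -50), (15, 1, 144), (15, -1, -35), (30, 1, 159), (30, -1, -20), (45, 1, None), (45, -1, -5), (60, 1, -170), (60, -1, 9), (75, 1, -155), (75, -1, 24), (90, 1, -140), (90, -1, 39), (105, 1, -125), (105, -1, 54), (120, 1, -110), (120, -1, 69)]
a [0.49475212 0.22563281] [(-90, 1, 44), (-90, -1, -135), (-75, 1, 59), (-75, -1, -120), (-60, 1, 74), (-60, -1, -105), (-45, 1, 89), (-45, -1, -90), (-30, 1, 104), (-30, -1, -75), (-15, 1, 119), (-15, -1, -60), (0,
[... 503 characters left out ...]
, 155), (15, -1, -24), (30, 1, 170), (30, -1, -9), (45, 1, None), (45, -1, 5), (60, 1, -159), (60, -1, 20), (75, 1, -144), (75, -1, 35), (90, 1, -129), (90, -1, 50), (105, 1, -114), (105, -1, 65), (120, 1, -99), (120, -1, 80)]
d [0.52640633 0.12237579] [(-90, 1, 56), (-90, -1, -123), (-75, 1, 71), (-75, -1, -108), (-60, 1, 86), (-60, -1, -93), (-45, 1, 101), (-45, -1, -78), (-30, 1, 116), (-30, -1, -63), (-15, 1, 131), (-15, -1, -48), (0, 1, 146), (0, -1, -33), (15, 1, 161), (15, -1, -18), (30, 1, None), (30, -1, -3), (45, 1, -168), (45, -1, 11), (60, 1, -153), (60, -1, 26), (75, 1, -138), (75, -1, 41), (90, 1, -123), (90, -1, 56), (105, 1, -108), (105, -1, 71), (120, 1, -93), (120, -1, 86)]
```

```bash
cat >> h.py <<'E'
np.set_printoptions(precision=4,suppress=True)
E_=np.load("est.npz"); A=float(E_["a"]); EY=np.array([-np.sin(A),np.cos(A)]); EX=np.array([np.cos(A),np.sin(A)])
SRC={k:(E_["c0"]+EY*y)/1000 for k,y in zip("cabd",(81,27,-27,-81))}
_H=E_["H"]; _m=_H.mean(0); _d=(_H[0]-_H[3]); _d/=np.linalg.norm(_d)
DST={k:(_m+_d*y)/1000 for k,y in zip("cabd",(81,27,-27,-81))}
def ori(phi):
    t=np.radians(phi); y=np.array([np.cos(t),np.sin(t),0]); return np.column_stack([np.cross(y,[0,0,-1]),y,[0,0,-1]])
def st(tag=""):
    print(tag,"t%.2f"%robot.read_t(),"p",np.array(robot.read_position()),"F",np.array(robot.read_force()).round(1),"M",np.array(robot.read_ft_torque()).round(2),"w %.1f"%(88*robot.read_grip_width()))
E
python3 - <<'E'
from h import *
print(SRC,DST)
st()
robot.servo_line([.30,-.35,.24],speed=.3)
st()
robot.goto([.42,.15,.22],ori(158))
x,y=SRC['c']; robot.servo_line([x,y,.13],speed=.25,ori=ori(158))
robot.move_gripper(.51)
st("above c")
E
```

```text
{'c': array([0.4789, 0.2773]), 'a': array([0.4948, 0.2256]), 'b': array([0.5106, 0.174 ]), 'd': array([0.5264, 0.1224])} {'c': array([ 0.4919, -0.105 ]), 'a': array([ 0.4768, -0.1569]), 'b': array([ 0.4616, -0.2087]), 'd': array([ 0.4465, -0.2605])}
 t0.10 p [ 0.1549 -0.6565  0.1971] F [-1.1 -0.2  0.6] M [ 0.03 -0.02 -0.02] w 87.9
 t1.39 p [ 0.2997 -0.3503  0.2398] F [-0.8  0.4 -0.1] M [-0.06  0.    0.05] w 87.7
above c t4.97 p [0.4789 0.2773 0.1299] F [0.2 1.1 1.2] M [0.06 0.07 0.04] w 45.0
```

```bash
python3 - <<'E'
from h import *
x,y=SRC['c']
robot.servo_line([x,y,.06],speed=.15); st("mid")
p,d=robot.grab_frame("scene"); np.savez("s1.npz",p=p,d=d)
p,d=robot.grab_frame("top"); np.savez("t1.npz",p=p,d=d)
crop(0,"s1.npz",130,210,330,360,4,"pics/s1.png"); crop(0,"t1.npz",130,170,330,320,4,"pics/t1.png")
crop(0,"s1.npz",300,200,500,350,4,"pics/s1r.png")
E
```

```text
mid t5.58 p [0.4793 0.2775 0.0604] F [0.8 0.9 1.5] M [ 0.1   0.06 -0.  ] w 44.9
```

View pics/s1.png

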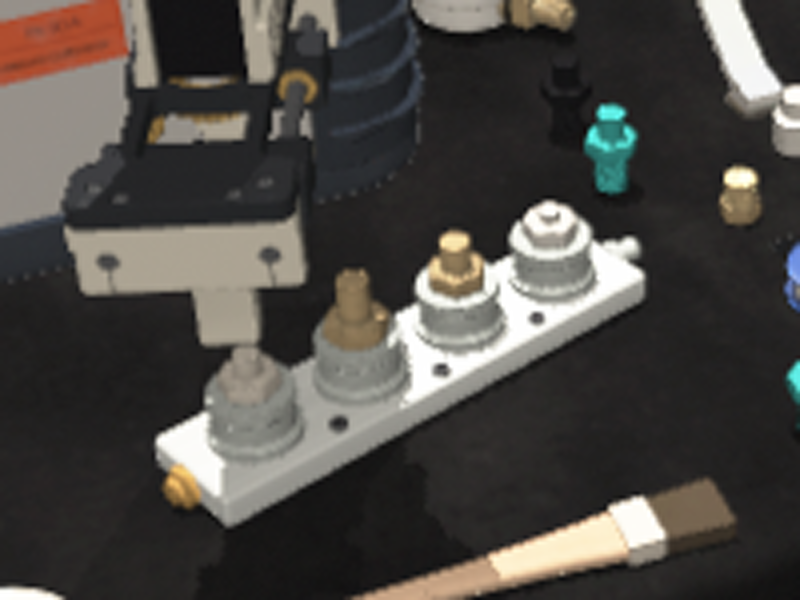

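View pics/t1.png

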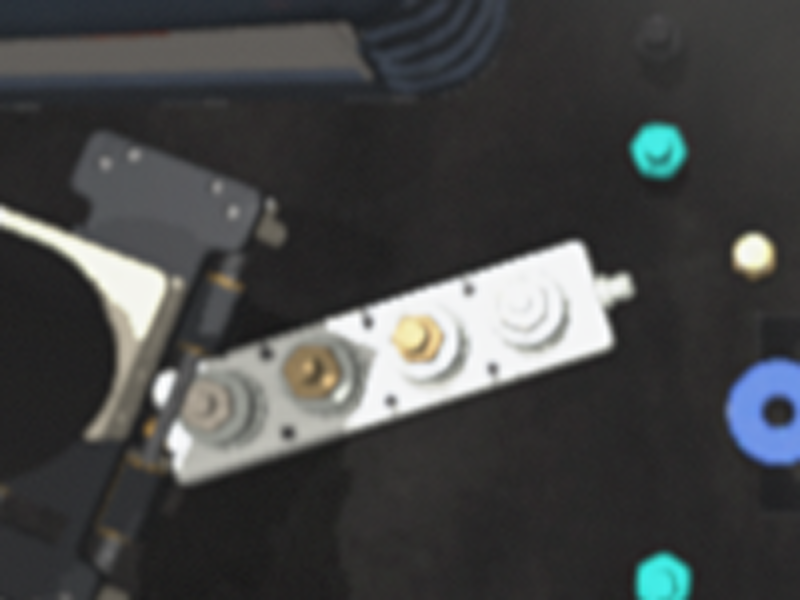

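View pics/s1r.png

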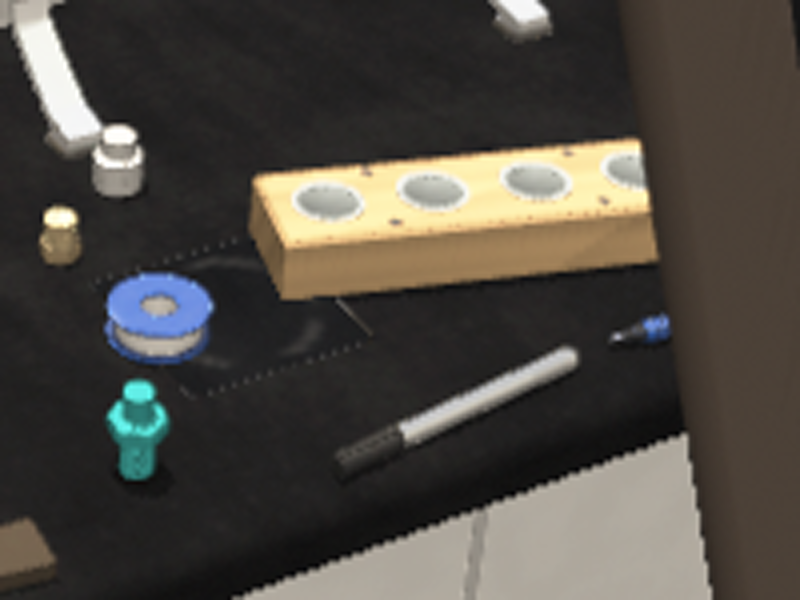

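```bash
python3 - <<'E'
from h import *
j=np.array([np.cos(np.radians(158)),np.sin(np.radians(158))])
for s in(-1,1):
  for r in (.0225,.0435):
    for z in(.06,.1): print(s,r,z,"top",(proj("top",[*(SRC['c']+s*j*r),z])-[130,170])*4,"scene",(proj("scene",[*(SRC['c']+s*j*r),z])-[130,210])*4)
print((proj("top",[*SRC['c'],.049])-[130,170])*4,(proj("scene",[*SRC['c'],.06])-[130,210])*4,(proj("scene",[*SRC['c'],.04])-[130,210])*4)
E
```

```text
-1 0.0225 0.06 top [217.3062 357.9726] scene [251.117  313.0313]
-1 0.0225 0.1 top [188.5855 349.0276] scene [240.3225 235.0852]
-1 0.0435 0.06 top [234.6313 317.7781] scene [256.078  283.4653]
-1 0.0435 0.1 top [206.8069 306.9799] scene [245.6089 206.344 ]
1 0.0225 0.06 top [179.8296 444.8874] scene [239.8191 380.3838]
1 0.0225 0.1 top [149.1517 439.9885] scene [228.2655 300.6559]
1 0.0435 0.06 top [162.1737 485.8199] scene [234.2093 413.8381]
1 0.0435 0.1 top [130.565 482.845] scene [222.2693 333.2753]
[206.3313 403.0944] [245.5864 345.9986] [250.9764 384.0448]
```

```bash
python3 - <<'E'
from h import *
def wpt(n,src,u,v):
    d=np.load(src)["d"][v,u]; c=CAM[n]; V=np.array(c["view"]); o,r=ray(n,(u,v)); return o+r*d
for q in [(228,335),(228,300),(250,375),(228,325),(200,260),(100,280),(290,280),(250,355)]:
    u,v=130+q[0]//4,210+q[1]//4; print(q,wpt("scene","s1.npz",u,v))
for q in [(270,225),(230,215),(205,405),(215,300),(120,490)]:
    u,v=130+q[0]//4,170+q[1]//4; print("top",q,wpt("top","t1.npz",u,v))
crop(0,"s1.npz",60,100,330,340,3,"pics/s1b.png")
print(robot.read_tcp_rot(),robot.read_position())
E
```

```text
(228, 335) [0.4442 0.2902 0.0956]
(228, 300) [0.4422 0.2889 0.112 ]
(250, 375) [0.4769 0.2782 0.0481]
(228, 325) [0.444  0.2898 0.0995]
(200, 260) [0.395  0.3058 0.1667]
(100, 280) [0.4089 0.3386 0.1596]
(290, 280) [0.3843 0.2783 0.156 ]
(250, 355) [0.4768 0.2771 0.0583]
top (270, 225) [0.5436 0.2093 0.177 ]
top (230, 215) [0.5448 0.2191 0.1993]
top (205, 405) [0.4777 0.2752 0.0582]
top (215, 300) [0.5114 0.2317 0.1785]
top (120, 490) [0.4333 0.2672 0.1795]
[[-0.3743 -0.9273  0.0014]
 [-0.9273  0.3743  0.0013]
 [-0.0017 -0.0008 -1.    ]] [0.4796 0.2779 0.0612]
```

View pics/s1b.png

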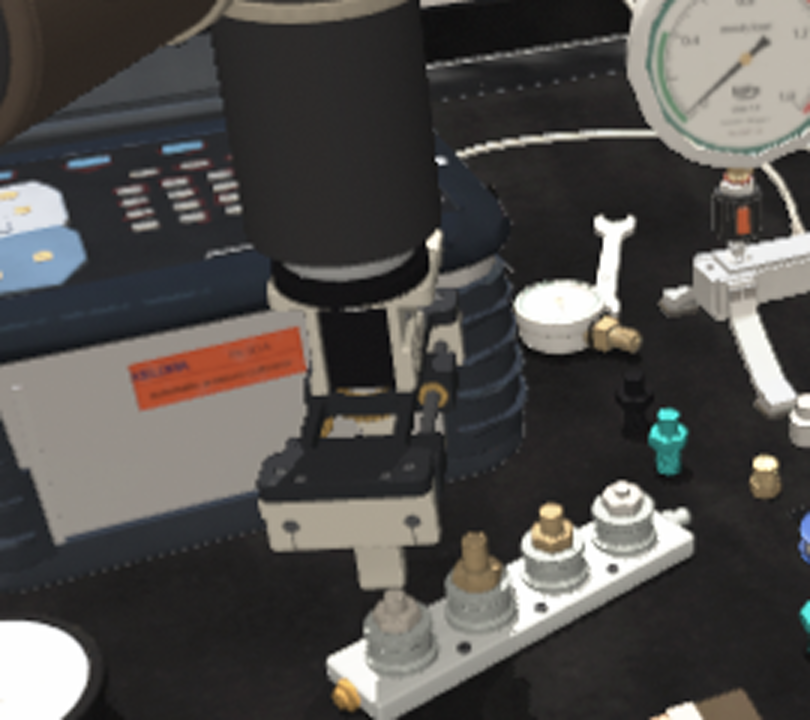

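```bash
python3 - <<'E'
from h import *
st()
p,d=robot.grab_frame("scene"); np.savez("s2.npz",p=p,d=d)
st()
crop(0,"s2.npz",130,210,330,360,4,"pics/s2.png")
def wpt(n,src,u,v):
    d=np.load(src)["d"][v,u]; o,r=ray(n,(u,v)); return o+r*d
for q in [(228,335),(228,360),(228,300),(250,375),(228,325),(200,260),(100,280)]:
    u,v=130+q[0]//4,210+q[1]//4; print(q,wpt("scene","s2.npz",u,v))
E
```

```text
t5.68 p [0.4796 0.2779 0.0612] F [-0.1 -0.7  0.5] M [0.04 0.05 0.04] w 45.0
 t5.73 p [0.4796 0.2779 0.0612] F [-0.5 -0.1 -0.1] M [0.06 0.06 0.05] w 44.7
(228, 335) [0.4427 0.2905 0.0967]
(228, 360) [0.4887 0.2833 0.0479]
(228, 300) [0.4417 0.289  0.1124]
(250, 375) [0.4723 0.2791 0.0518]
(228, 325) [0.4426 0.2901 0.1006]
(200, 260) [0.3953 0.3057 0.1665]
(100, 280) [0.4095 0.3385 0.1592]
```

View pics/s2.png

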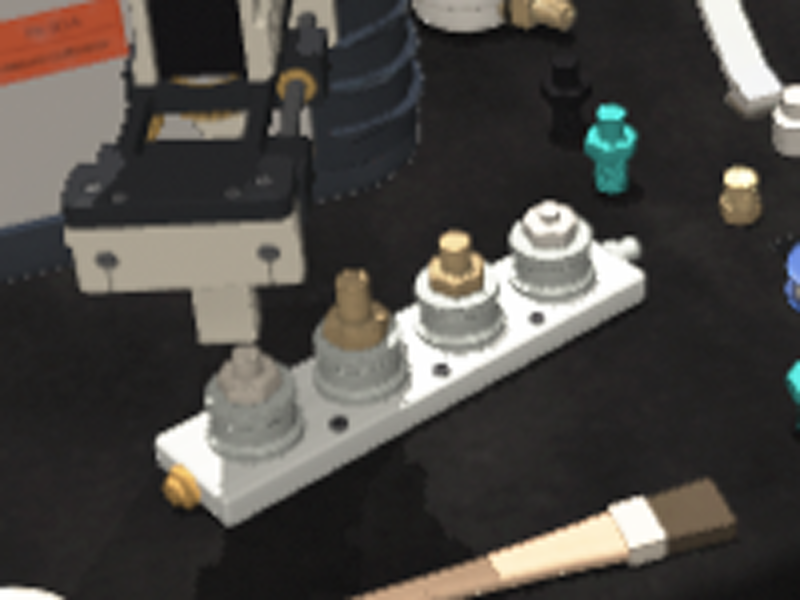

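```bash
python3 - <<'E'
from h import *
robot.move_gripper(.28); st()
p,d=robot.grab_frame("scene"); np.savez("s3.npz",p=p,d=d)
crop(0,"s3.npz",130,190,330,340,4,"pics/s3.png")
def wpt(n,src,u,v):
    d=np.load(src)["d"][v,u]; o,r=ray(n,(u,v)); return o+r*d
for v in range(270,312,3):
    print(v,wpt("scene","s3.npz",187,v))
E
```

```text
t6.33 p [0.4789 0.2772 0.06  ] F [ 0.5 -0.7  0. ] M [0.03 0.07 0.01] w 24.7
270 [0.3857 0.297  0.1784]
273 [0.3917 0.2964 0.1692]
276 [0.3914 0.297  0.1645]
279 [0.3912 0.2977 0.1596]
282 [0.3934 0.2978 0.1529]
285 [0.4509 0.2872 0.1056]
288 [0.452  0.2876 0.0992]
291 [0.4539 0.2879 0.0921]
294 [ 0.5705  0.266  -0.002 ]
297 [ 0.5603  0.2688 -0.0009]
300 [0.4872 0.2836 0.049 ]
303 [0.4821 0.2853 0.047 ]
306 [0.4762 0.2871 0.0456]
309 [0.4684 0.2893 0.0457]
```

View pics/s3.png

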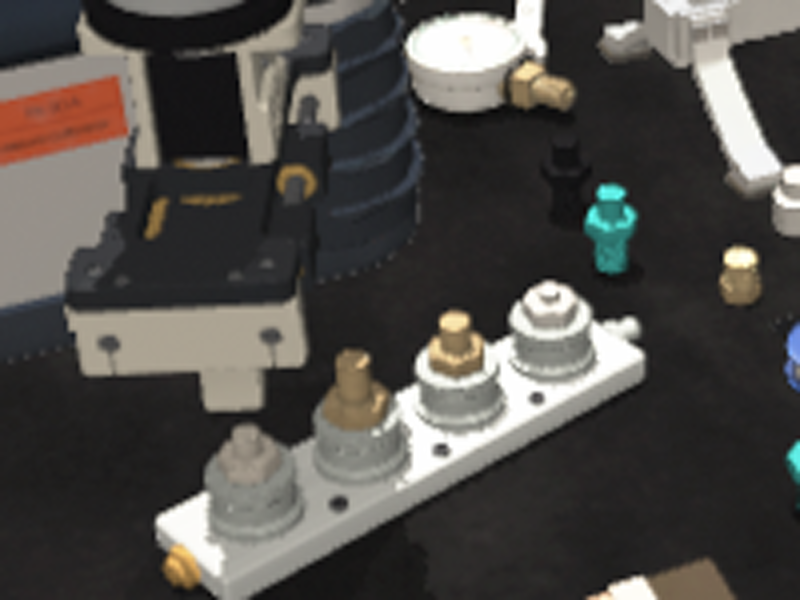

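```bash
python3 - <<'E'
from h import *
x,y=SRC['c']
robot.move_gripper(.51)
robot.servo_line([x,y,.026],speed=.08); st()
p,d=robot.grab_frame("scene"); np.savez("s4.npz",p=p,d=d)
p,d=robot.grab_frame("top"); np.savez("t4.npz",p=p,d=d)
crop(0,"s4.npz",130,235,265,335,6,"pics/s4.png")
def wpt(n,src,u,v):
    d=np.load(src)["d"][v,u]; o,r=ray(n,(u,v)); return o+r*d
for v in range(290,322,2):
    print(v,wpt("scene","s4.npz",183,v),wpt("scene","s4.npz",188,v))
E
```

```text
t7.56 p [0.479  0.2772 0.0259] F [-0.1 -0.8 -0. ] M [0.06 0.07 0.01] w 44.9
290 [0.3876 0.3061 0.1454] [0.3852 0.2997 0.1448]
292 [0.3935 0.3055 0.1376] [0.3926 0.2986 0.1358]
294 [0.3957 0.3055 0.1324] [0.3932 0.2989 0.1319]
296 [0.3937 0.3063 0.1305] [0.393  0.2994 0.1285]
298 [0.3952 0.3064 0.1259] [0.3944 0.2995 0.1239]
300 [0.3936 0.3071 0.1235] [0.3938 0.3    0.1209]
302 [0.4448 0.2983 0.0803] [0.4431 0.2909 0.0789]
304 [0.4474 0.2983 0.0744] [0.4417 0.2917 0.0761]
306 [0.4456 0.299  0.072 ] [0.4446 0.2916 0.07  ]
308 [0.4465 0.2994 0.0674] [0.4425 0.2924 0.0678]
310 [0.4465 0.2998 0.0635] [0.4437 0.2926 0.0629]
312 [0.4484 0.3    0.0581] [0.4445 0.293  0.0584]
314 [0.4762 0.2955 0.0317] [0.464  0.2897 0.0386]
316 [0.4781 0.2957 0.026 ] [0.465  0.29   0.0337]
318 [0.4778 0.2962 0.0221] [0.47   0.2896 0.0255]
320 [0.4762 0.297  0.0193] [0.4672 0.2906 0.0237]
```

View pics/s4.png

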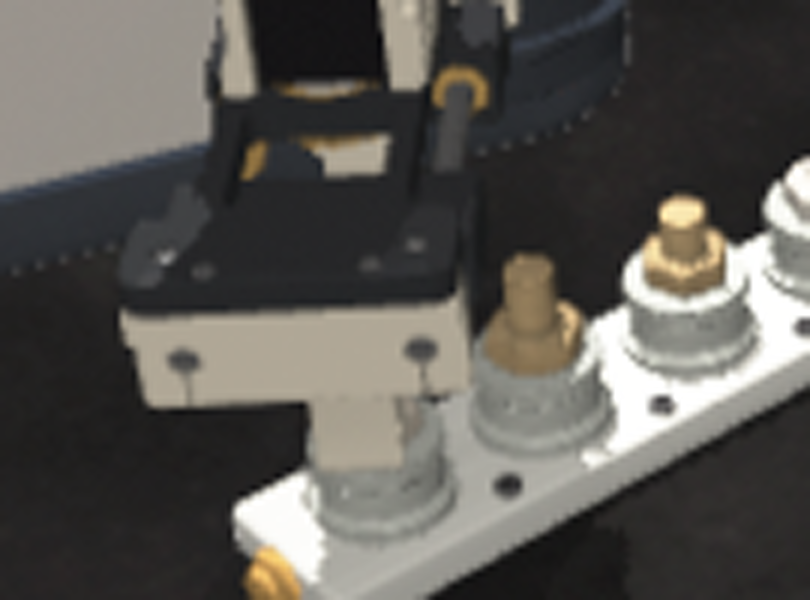

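```bash
python3 - <<'E'
from h import *
x,y=SRC['c']
for z in (.020,.0165,.0135):
    robot.servo_line([x,y,z],speed=.06); st(z)
p,d=robot.grab_frame("scene"); np.savez("s5.npz",p=p,d=d)
crop(0,"s5.npz",130,235,265,335,6,"pics/s5.png")
robot.move_gripper(.15); st("closed"); robot.dwell(.1); st("")
p,d=robot.grab_frame("scene"); np.savez("s6.npz",p=p,d=d)
crop(0,"s6.npz",130,235,265,335,6,"pics/s6.png")
def wpt(n,src,u,v):
    d=np.load(src)["d"][v,u]; o,r=ray(n,(u,v)); return o+r*d
for v in range(304,326,2):
    print(v,wpt("scene","s5.npz",183,v),wpt("scene","s5.npz",188,v))
E
```

```text
0.02 t7.91 p [0.4787 0.2771 0.0198] F [1.  0.8 0. ] M [0.02 0.07 0.04] w 44.9
0.0165 t8.16 p [0.4788 0.2771 0.0163] F [ 0.9  0.6 -0.5] M [0.03 0.03 0.01] w 44.9
0.0135 t8.41 p [0.4788 0.2771 0.0133] F [ 0.4 -0.7  0.1] M [0.04 0.07 0.02] w 44.8
closed t8.97 p [0.4789 0.2773 0.0136] F [-0.5 -0.6  1.1] M [ 0.01  0.13 -0.01] w 22.6
 t9.07 p [0.4789 0.2773 0.0135] F [-0.3  0.5  0.1] M [ 0.09  0.19 -0.02] w 22.1
304 [0.3958 0.3076 0.1148] [0.3922 0.3012 0.115 ]
306 [0.3956 0.3081 0.1114] [0.3939 0.3013 0.1102]
308 [0.3959 0.3085 0.1075] [0.4429 0.2923 0.0674]
310 [0.4453 0.3    0.0645] [0.4428 0.2928 0.0636]
312 [0.4452 0.3005 0.0606] [0.4436 0.2931 0.0591]
314 [0.4501 0.3001 0.0528] [0.4445 0.2934 0.0545]
316 [0.4788 0.2955 0.0254] [0.4447 0.2938 0.0503]
318 [0.4791 0.296  0.0211] [0.4448 0.2943 0.0463]
320 [0.4763 0.297  0.0192] [0.4674 0.2905 0.0236]
322 [0.4732 0.298  0.0176] [0.4669 0.2911 0.0198]
324 [0.4704 0.299  0.0159] [0.4662 0.2917 0.0163]
```

View pics/s6.png

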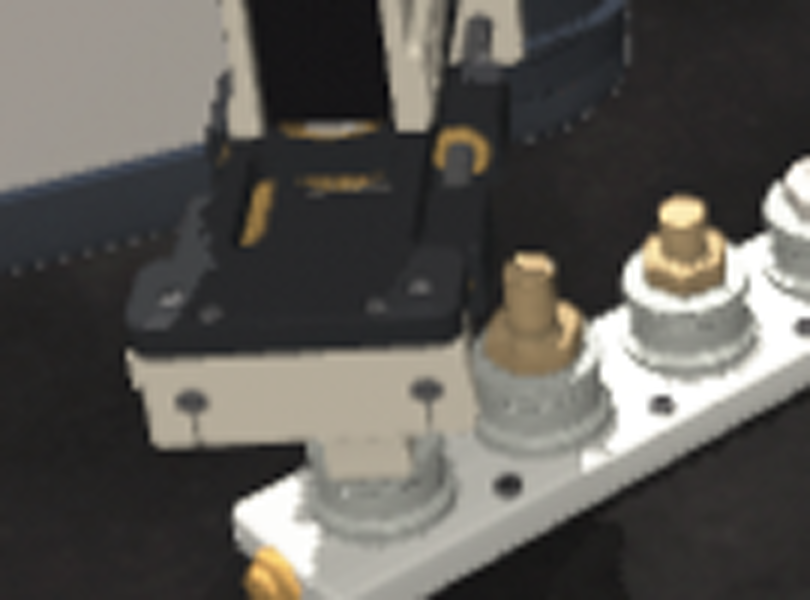

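```bash
python3 - <<'E'
from h import *
x,y=SRC['c']
robot.servo_line([x,y,.03],speed=.06); st()
robot.servo_line([x,y,.12],speed=.2); st()
p,d=robot.grab_frame("scene"); np.savez("s7.npz",p=p,d=d)
p,d=robot.grab_frame("top"); np.savez("t7.npz",p=p,d=d)
crop(0,"s7.npz",130,200,290,320,5,"pics/s7.png")
E
```

```text
t9.54 p [0.4791 0.2776 0.0306] F [ 0.6 -0.1 -0.8] M [0.   0.1  0.01] w 22.4
 t10.14 p [0.4786 0.2772 0.12  ] F [-0.4 -0.2 -0.7] M [ 0.05  0.1  -0.03] w 22.4
```

View pics/s7.png

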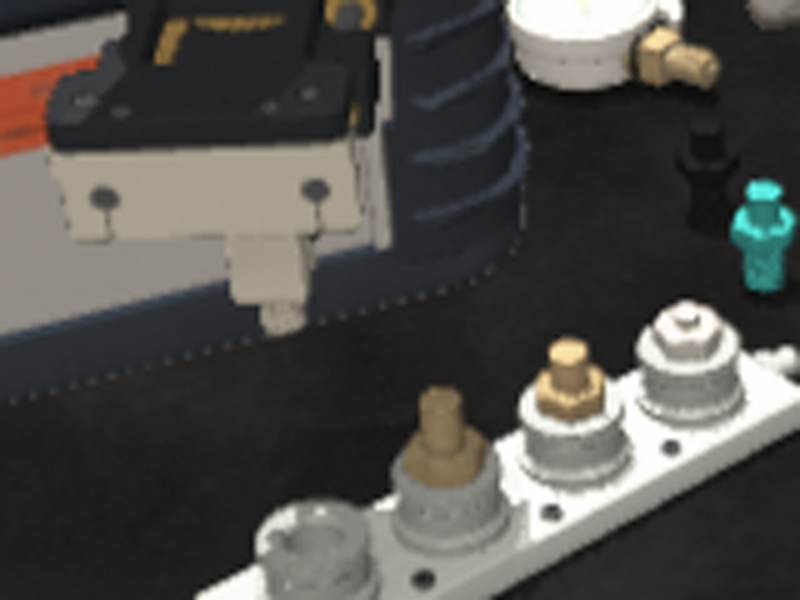

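```bash
python3 - <<'E'
from h import *
x,y=DST['c']
robot.servo_line([x,y,.11],ori=ori(163.7),speed=.25); st()
robot.servo_line([x,y,.034],speed=.15); st("pre")
p,d=robot.grab_frame("scene"); np.savez("s8.npz",p=p,d=d)
p,d=robot.grab_frame("top"); np.savez("t8.npz",p=p,d=d)
crop(0,"s8.npz",330,190,465,290,6,"pics/s8.png");crop(0,"t8.npz",340,200,475,300,6,"pics/t8.png")
E
```

```text
t11.93 p [ 0.4918 -0.1045  0.11  ] F [ 0.2  0.3 -0.9] M [0.07 0.11 0.01] w 22.4
pre t12.58 p [ 0.4925 -0.1047  0.0345] F [ 0.4 -0.5 -1. ] M [-0.02  0.02 -0.01] w 22.6
```

View pics/s8.png

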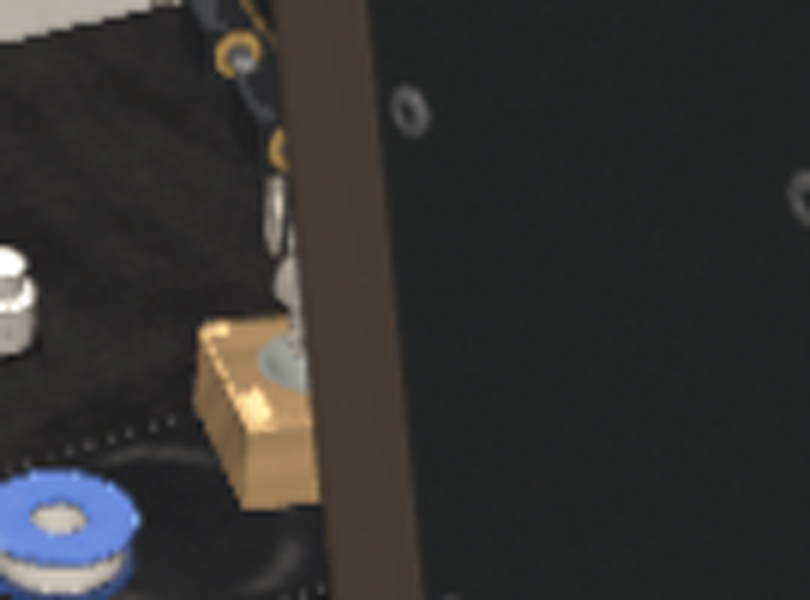

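View pics/t8.png

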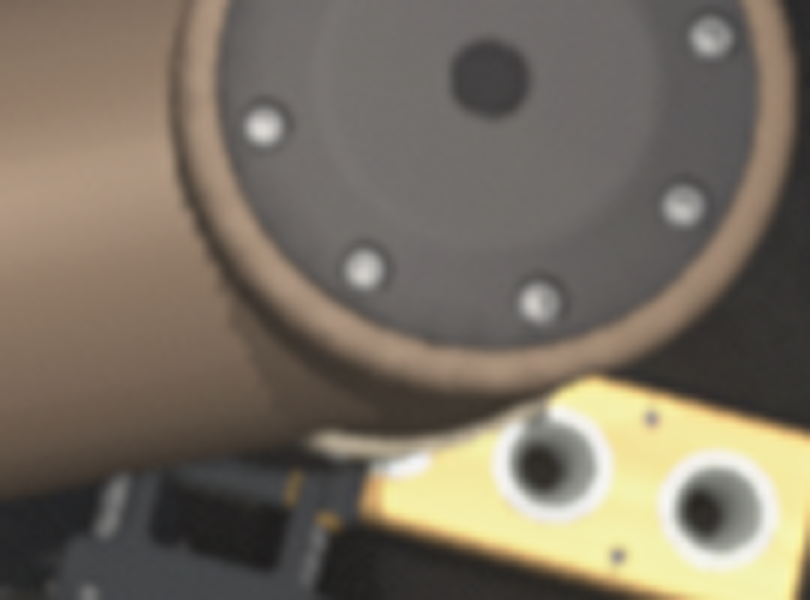

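```bash
python3 - <<'E'
from h import *
x,y=DST['c']
for z in (.028,.022,.018,.014,.010,.0075,.006):
    robot.servo_line([x,y,z],speed=.06); st(z)
    if np.linalg.norm(robot.read_force())>8: print("STOP"); break
E
```

```text
0.028 t12.93 p [ 0.4918 -0.105   0.028 ] F [ 0.4  0.1 -0.7] M [ 0.04  0.14 -0.  ] w 22.4
0.022 t13.18 p [ 0.4915 -0.1051  0.0216] F [ 0.4 -0.8 -0.2] M [0.02 0.12 0.  ] w 22.7
0.018 t13.43 p [ 0.4917 -0.1051  0.0177] F [ 0.2 -0.1 -1. ] M [0.04 0.1  0.04] w 22.7
0.014 t13.68 p [ 0.4917 -0.1051  0.0137] F [ 0.1 -0.   0. ] M [0.09 0.11 0.03] w 22.6
0.01 t13.93 p [ 0.4916 -0.1051  0.0097] F [ 0.4 -0.1 -0.8] M [ 0.08  0.08 -0.03] w 22.4
0.0075 t14.18 p [ 0.4918 -0.105   0.0074] F [ 1.2 -0.7 -0.4] M [0.04 0.13 0.04] w 22.7
0.006 t14.43 p [ 0.4918 -0.1051  0.0059] F [ 0.4 -0.3 -0.2] M [ 0.06  0.1  -0.03] w 22.5
```

```bash
python3 - <<'E'
from h import *
x,y=DST['c']
robot.move_gripper(.40); robot.move_gripper(.51); st("open")
robot.servo_line([x,y,.10],speed=.2); st()
x,y=SRC['a']
robot.servo_line([x,y,.10],ori=ori(180),speed=.3); st()
p,d=robot.grab_frame("scene"); np.savez("s9.npz",p=p,d=d)
p,d=robot.grab_frame("top"); np.savez("t9.npz",p=p,d=d)
crop(0,"s9.npz",350,210,485,310,6,"pics/s9.png");crop(0,"t9.npz",350,220,485,320,6,"pics/t9.png")
E
```

```text
open t15.39 p [ 0.4919 -0.105   0.006 ] F [ 0.2 -0.  -0.5] M [ 0.01  0.12 -0.01] w 45.2
 t16.01 p [ 0.4918 -0.1049  0.1003] F [-0.5  0.5 -1.2] M [-0.01  0.15 -0.04] w 44.7
 t17.26 p [0.4944 0.2243 0.0996] F [ 0.5 -0.4  0.3] M [-0.02  0.1  -0.  ] w 44.9
```

View pics/s9.png

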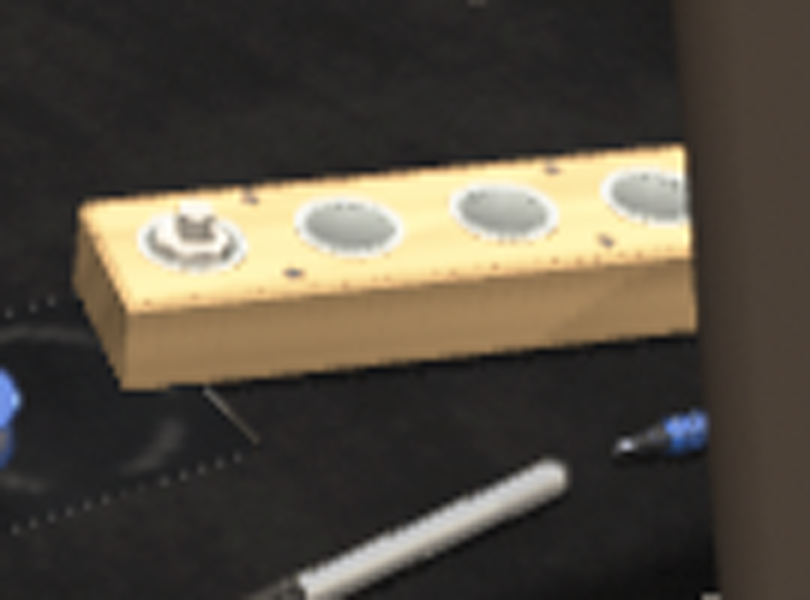

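View pics/t9.png

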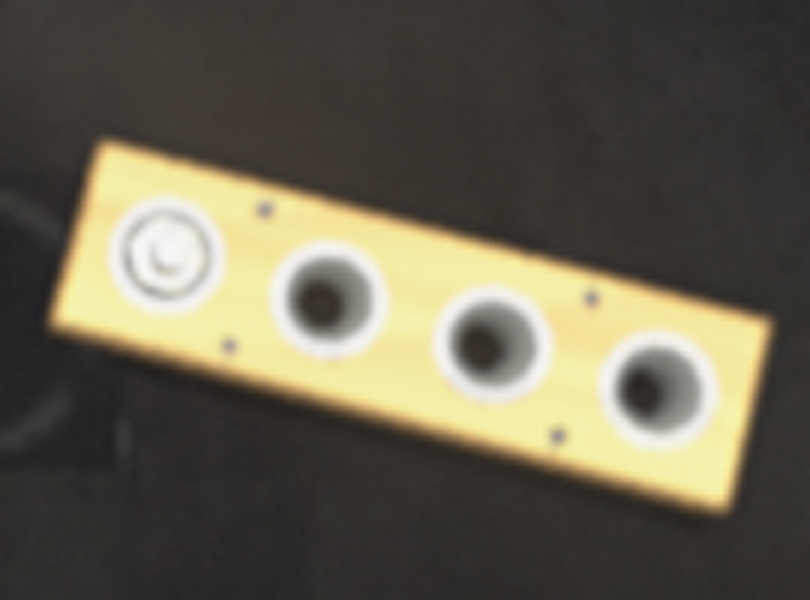

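c sits centred and upright in the first hole (top crop about (168,253)). Next is a.

```bash
cat > pick.py <<'E'
from h import *
def pick(k,phi):
    x,y=SRC[k]
    robot.servo_line([x,y,.10],ori=ori(phi),speed=.3)
    robot.servo_line([x,y,.045],speed=.15)
    robot.servo_line([x,y,.020],speed=.08); st("near")
    if np.linalg.norm(robot.read_force())>8: print("STOP"); return
    robot.servo_line([x,y,.0135],speed=.06); st("at")
    if np.linalg.norm(robot.read_force())>8: print("STOP"); return
    robot.move_gripper(.12); robot.dwell(.1); st("closed")
def lift(k,tag):
    x,y=SRC[k]
    robot.servo_line([x,y,.03],speed=.06); robot.servo_line([x,y,.12],speed=.2); st("lifted")
    p,d=robot.grab_frame("scene"); np.savez(tag+".npz",p=p,d=d)
    crop(0,tag+".npz",130,200,290,320,5,"pics/"+tag+".png")
def place(k,phi):
    x,y=DST[k]
    robot.servo_line([x,y,.11],ori=ori(phi),speed=.25)
    robot.servo_line([x,y,.034],speed=.15); st("pre")
    for z in (.028,.022,.016,.010,.006):
        robot.servo_line([x,y,z],speed=.06); st(z)
        if np.linalg.norm(robot.read_force())>8: print("STOP"); return False
    return True
def release(k,tag):
    x,y=DST[k]
    robot.move_gripper(.40); robot.move_gripper(.51); st("open")
    robot.servo_line([x,y,.10],speed=.2); st("up")
E
python3 - <<'E'
from pick import *
pick('a',180); lift('a','s10')
E
```

```text
near t18.58 p [0.4949 0.2257 0.0203] F [0.4 0.9 0.3] M [0.12 0.09 0.02] w 45.1
at t18.84 p [0.4946 0.2256 0.0134] F [ 0.4 -0.1  1.2] M [ 0.01  0.07 -0.02] w 44.6
closed t19.42 p [0.4949 0.2257 0.0136] F [-0.7  0.5  0.9] M [ 0.04  0.1  -0.  ] w 25.0
lifted t20.44 p [0.4944 0.2255 0.12  ] F [-1.5  0.1 -0.7] M [-0.02  0.12  0.01] w 24.9
```

View pics/s10.png

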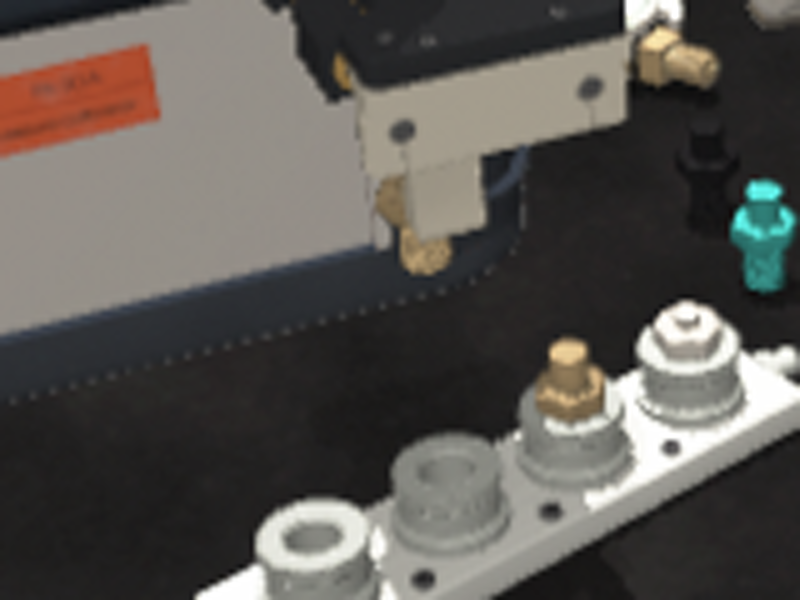

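```bash
python3 - <<'E'
from h import *
f=lambda p:(proj("scene",p)-[130,200])*5
x,y=.4944,.2255
for n,p in dict(foot=[x,y,.1255],footL=[x+.003,y+.008,.1255],footR=[x-.003,y-.008,.1255],hexbot=[x,y,.1465],hextop=[x,y,.1555],hexL=[x,y+.015,.1465],hexLt=[x,y+.015,.1555],stubtop=[x,y,.1755]).items(): print(n,f(p))
crop(0,"s10.npz",195,215,245,260,16,"pics/s10z.png")
E
```

```text
foot [425.6563 254.8809]
footL [399.2829 256.3344]
footR [451.9755 253.4304]
hexbot [419.8838 200.7453]
hextop [417.3662 177.1285]
hexL [375.0237 211.712 ]
hexLt [372.2461 187.9939]
stubtop [411.675  123.7268]
```

View pics/s10z.png

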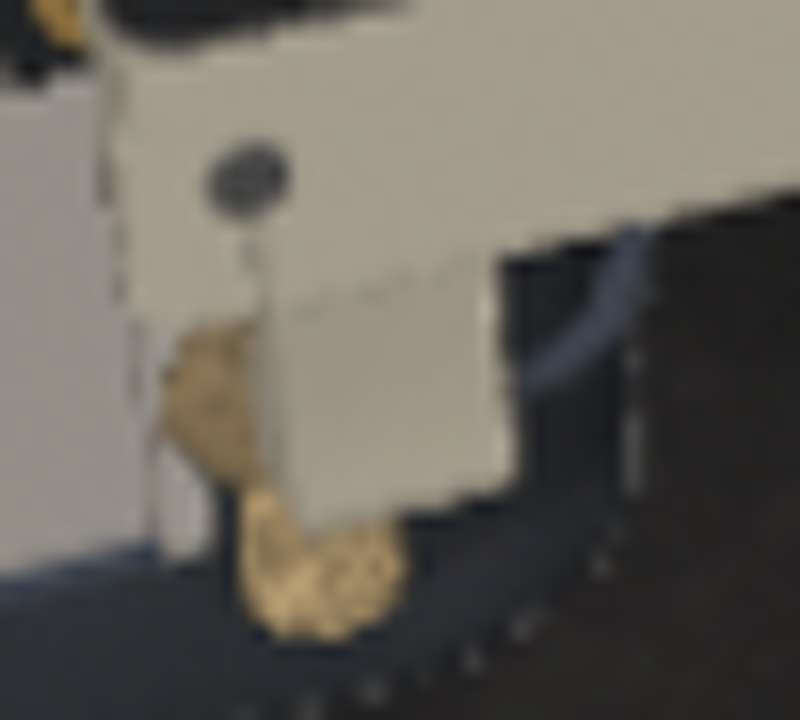

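```bash
python3 - <<'E'
from pick import *
if place('a',163.7): release('a','x')
E
```

```text
pre t22.83 p [ 0.4773 -0.1566  0.0345] F [-0.4  0.6 -0.4] M [0.04 0.07 0.02] w 24.8
0.028 t23.08 p [ 0.4769 -0.1568  0.0283] F [ 0.1 -0.9 -1.1] M [ 0.06  0.09 -0.01] w 24.7
0.022 t23.33 p [ 0.4765 -0.1569  0.0217] F [-0.1 -0.  -1.6] M [-0.    0.06  0.02] w 25.0
0.016 t23.58 p [ 0.4764 -0.1569  0.0155] F [ 0.3  0.4 -1.2] M [ 0.05  0.07 -0.02] w 24.8
0.01 t23.83 p [ 0.4764 -0.1569  0.0095] F [ 0.3 -0.3 -1.3] M [0.04 0.07 0.01] w 24.8
0.006 t24.08 p [ 0.4769 -0.1569  0.0059] F [-0.2 -0.4 -0.3] M [-0.13 -0.04 -0.03] w 24.8
open t25.01 p [ 0.4768 -0.1569  0.006 ] F [-0.2 -0.5 -0.5] M [0.04 0.11 0.07] w 44.8
up t25.62 p [ 0.4766 -0.1568  0.1002] F [ 0.2 -0.  -0.8] M [ 0.02  0.14 -0.03] w 45.1
```

```bash
python3 - <<'E'
from pick import *
x,y=SRC['b']
robot.servo_line([x,y,.10],ori=ori(242),speed=.3)
p,d=robot.grab_frame("scene"); np.savez("s11.npz",p=p,d=d)
p,d=robot.grab_frame("top"); np.savez("t11.npz",p=p,d=d)
crop(0,"s11.npz",350,210,485,310,5,"pics/s11.png");crop(0,"t11.npz",350,220,485,320,5,"pics/t11.png")
pick('b',242); lift('b','s12')
E
```

```text
near t28.47 p [0.5108 0.1741 0.0203] F [ 0.   0.2 -0.1] M [-0.04  0.1   0.06] w 44.8
at t28.73 p [0.5105 0.1739 0.0134] F [1.  0.3 0.9] M [-0.05  0.17  0.05] w 44.8
closed t29.32 p [0.5107 0.1741 0.0136] F [0.2 1.3 0.3] M [0.05 0.15 0.  ] w 23.1
lifted t30.35 p [0.5101 0.1738 0.1199] F [-0.3  0.5 -1.3] M [-0.06  0.2  -0.03] w 23.0
```

View pics/s11.png

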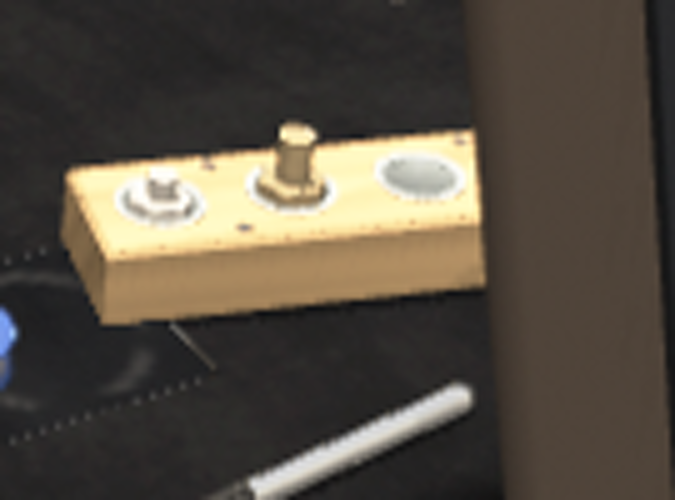

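View pics/t11.png

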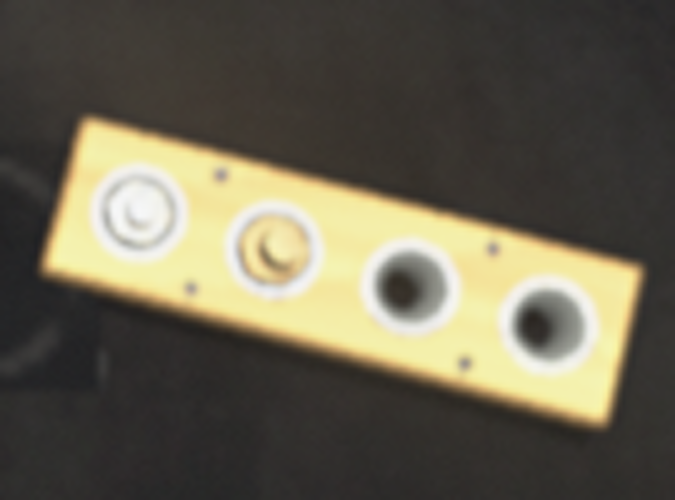

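View pics/s12.png

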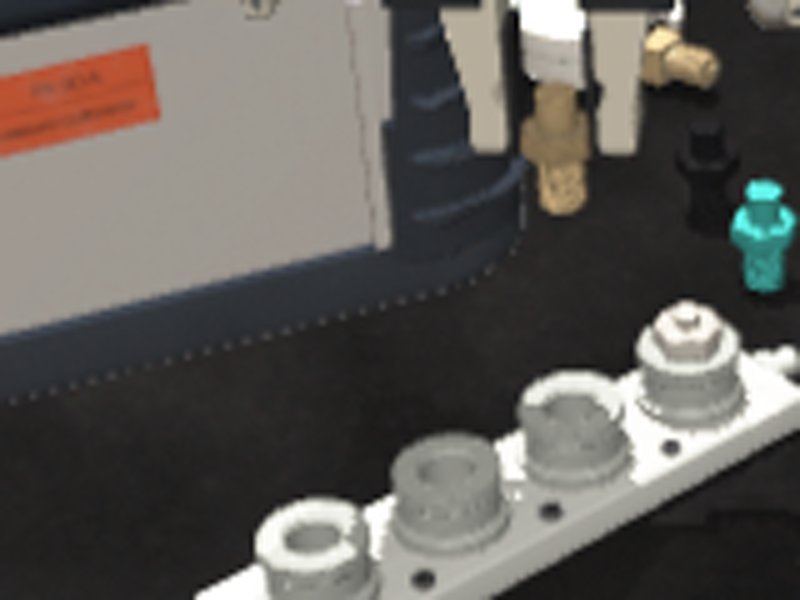

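```bash
python3 - <<'E'
from pick import *
if place('b',163.7):
    release('b','x')
    x,y=SRC['d']
    robot.servo_line([x,y,.10],ori=ori(275),speed=.25); st()
    p,d=robot.grab_frame("scene"); np.savez("s13.npz",p=p,d=d)
    p,d=robot.grab_frame("top"); np.savez("t13.npz",p=p,d=d)
    crop(0,"s13.npz",350,210,485,310,5,"pics/s13.png");crop(0,"t13.npz",350,220,485,320,5,"pics/t13.png")
E
```

```text
pre t32.75 p [ 0.4622 -0.2085  0.0345] F [-0.4  1.  -0.8] M [0.06 0.04 0.05] w 23.1
0.028 t33.00 p [ 0.4618 -0.2087  0.0283] F [-0.5  0.1 -1.5] M [ 0.05  0.06 -0.03] w 23.3
0.022 t33.25 p [ 0.4613 -0.2087  0.0217] F [-0.7  0.2 -1. ] M [ 0.09  0.03 -0.02] w 23.2
0.016 t33.50 p [ 0.4612 -0.2087  0.0155] F [-0.4  0.8 -0.7] M [ 0.02  0.1  -0.01] w 23.0
0.01 t33.75 p [ 0.4612 -0.2087  0.0095] F [-0.6  0.4 -0.2] M [0.04 0.09 0.05] w 22.9
0.006 t34.00 p [ 0.4615 -0.2087  0.0059] F [ 0.1  0.3 -0.5] M [0.04 0.09 0.04] w 22.8
open t34.95 p [ 0.4616 -0.2087  0.006 ] F [-0.3  0.7 -0.3] M [0.01 0.1  0.03] w 45.0
up t35.57 p [ 0.4615 -0.2086  0.1003] F [0.  0.1 0.8] M [ 0.05  0.17 -0.02] w 44.8
 t37.66 p [0.5262 0.122  0.0999] F [-0.4  0.6  1. ] M [-0.1   0.13  0.01] w 44.7
```

View pics/s13.png

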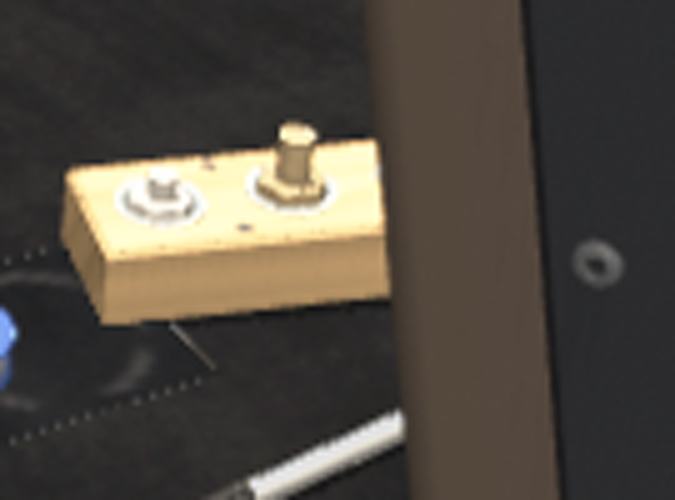

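View pics/t13.png

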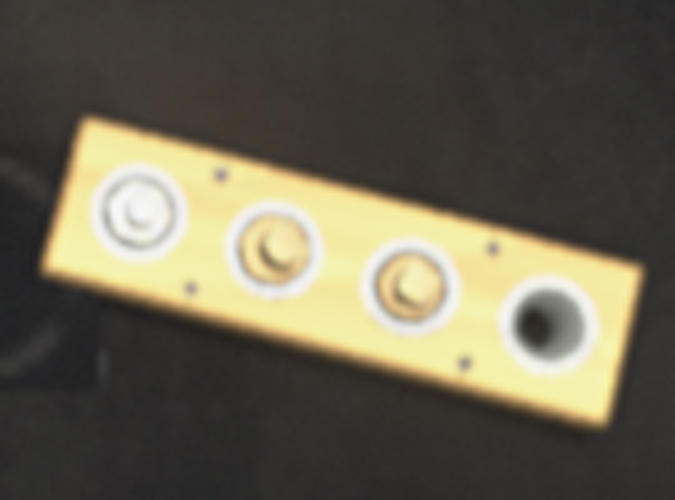

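b is centred in the third hole (top crop (410,287)). d is the last one.

```bash
python3 - <<'E'
from pick import *
pick('d',275); lift('d','s14')
E
```

```text
near t38.98 p [0.5266 0.1224 0.0203] F [-0.6  0.1  0.5] M [-0.06  0.09  0.01] w 44.5
at t39.24 p [0.5263 0.1223 0.0134] F [ 0.5  0.2 -0. ] M [-0.11  0.18  0.03] w 45.1
closed t39.86 p [0.5265 0.1224 0.0136] F [ 0.2 -0.5  0.6] M [-0.04  0.11 -0.05] w 22.0
lifted t40.88 p [0.5261 0.1223 0.12  ] F [ 0.2  0.1 -0.1] M [-0.13  0.21  0.02] w 21.6
```

View pics/s14.png

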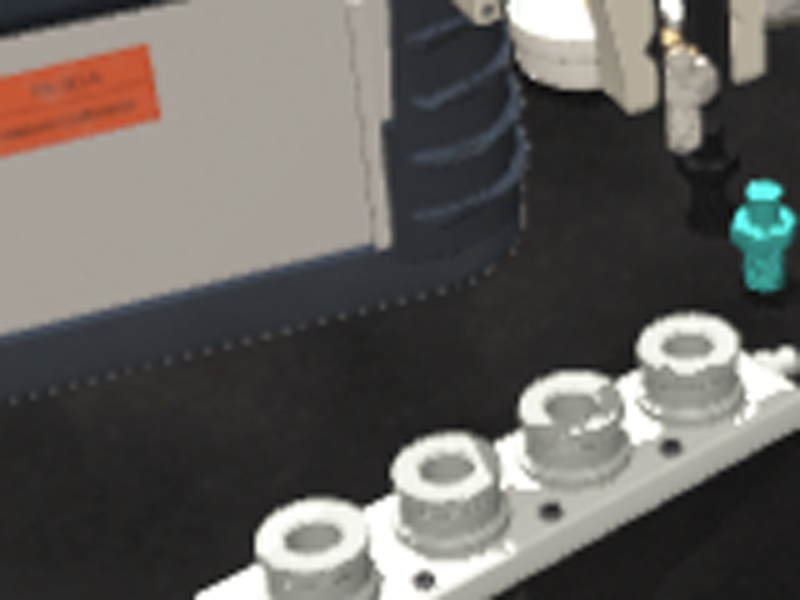

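```bash
python3 - <<'E'
from h import *
f=lambda p:(proj("scene",p)-[245,190])*14
x,y=.5261,.1223
for n,p in dict(foot=[x,y,.1255],hexbot=[x,y,.1465],hextop=[x,y,.1555],stubtop=[x,y,.1615]).items(): print(n,f(p))
crop(0,"s14.npz",245,190,295,232,14,"pics/s14z.png")
E
```

```text
foot [292.0917 530.3341]
hexbot [285.2951 385.3167]
hextop [282.3345 322.1297]
stubtop [280.3446 279.6525]
```

View pics/s14z.png

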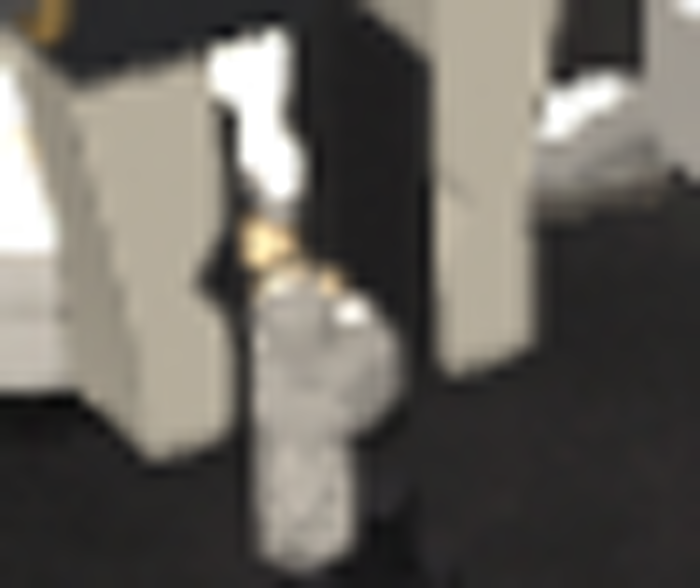

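```bash
python3 - <<'E'
from pick import *
if place('d',163.7):
    release('d','x')
    robot.servo_line([.40,.10,.25],speed=.3); st()
    p,d=robot.grab_frame("scene"); np.savez("s15.npz",p=p,d=d)
    p,d=robot.grab_frame("top"); np.savez("t15.npz",p=p,d=d)
    crop(0,"s15.npz",340,210,475,310,5,"pics/s15.png");crop(0,"t15.npz",350,220,485,320,5,"pics/t15.png")
    cv2.imwrite("pics/top_end.png",p[:,:,::-1])
E
```

```text
pre t43.68 p [ 0.447  -0.2605  0.0345] F [-0.6  0.5 -0. ] M [ 0.03  0.05 -0.02] w 21.8
0.028 t43.93 p [ 0.4467 -0.2605  0.0283] F [-0.   0.1 -1. ] M [0.02 0.09 0.04] w 22.0
0.022 t44.18 p [ 0.4462 -0.2605  0.0217] F [-0.5 -0.1 -1.2] M [0.03 0.09 0.01] w 22.0
0.016 t44.43 p [ 0.4461 -0.2605  0.0155] F [ 0.3  0.2 -0.2] M [-0.01  0.1   0.  ] w 21.8
0.01 t44.68 p [ 0.4461 -0.2605  0.0095] F [ 0.   0.5 -1. ] M [-0.01  0.08  0.  ] w 22.1
0.006 t44.93 p [ 0.4464 -0.2605  0.0059] F [-0.3 -0.2 -0.6] M [0.08 0.03 0.02] w 22.1
open t45.90 p [ 0.4464 -0.2605  0.006 ] F [-0.8 -0.2 -0.1] M [0.06 0.13 0.02] w 44.8
up t46.52 p [ 0.4464 -0.2604  0.1003] F [-1.   0.1  0.1] M [ 0.03  0.13 -0.01] w 44.8
 t47.98 p [0.3996 0.0992 0.2493] F [ 0.3 -0.6  0.1] M [ 0.11  0.08 -0.03] w 44.9
```

View pics/s15.png

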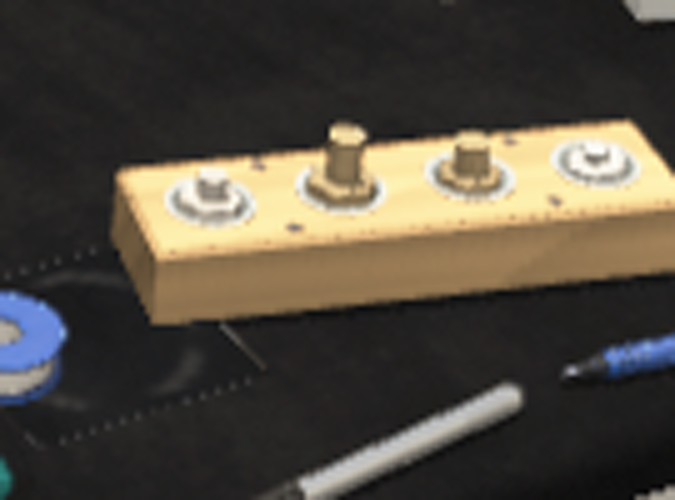

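View pics/t15.png

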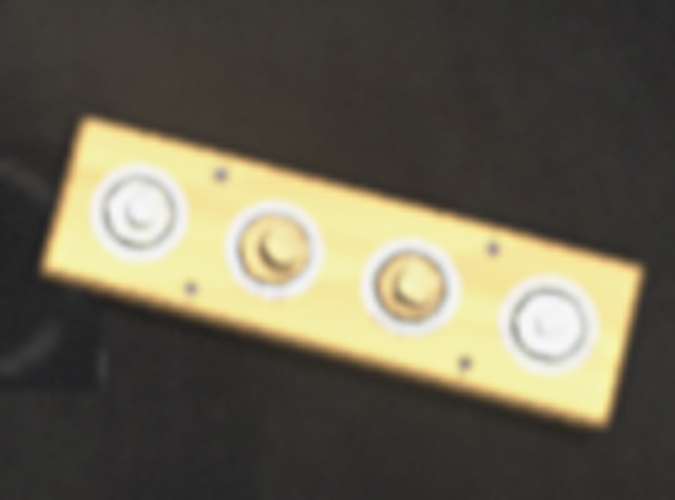

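All four sit centred and upright in the order c, a, b, d. I'll check their heights against the depth image before handing in.

```bash
python3 - <<'E'
from h import *
d=np.load("t15.npz")["d"]; o=CAM["top"]
for k,L in zip("cabd",(19,29,23,15)):
    zt=[]
    u0,v0=proj("top",[*DST[k],.045])
    for v in range(int(v0)-5,int(v0)+6):
        for u in range(int(u0)-5,int(u0)+6):
            a,r=ray("top",(u,v)); zt.append((a+r*d[v,u])[2]*1000)
    t=np.percentile(zt,92); print(k,"stub top z %.1f"%t,"-> hex underside %.1f mm below rack top"%(34-(t-L)))
robot.job_done(); print(robot.read_t())
E
```

```text
c stub top z 48.7 -> hex underside 4.3 mm below rack top
a stub top z 60.7 -> hex underside 2.3 mm below rack top
b stub top z 52.1 -> hex underside 4.9 mm below rack top
d stub top z 42.6 -> hex underside 6.4 mm below rack top
the job is handed in; nothing more can be done
the job is handed in; nothing more can be done
```

All four adapters are in the beech rack, one per hole, in the header's left-to-right order: c (steel), a (large brass), b (brass), d (small steel). I handed the job in at about 48 s of the 88 s. The reports after each move showed only about 2 N at the wrist at most, and I saw no contact on any insertion.

**Last checks:** the final pictures from both cameras show each adapter upright and centred in its hole, with the gripper well clear. Depth readings put the hexagon undersides below the rack top as follows:

| Adapter | Depth below rack top |
|---|---|
| c | 4.3 mm |
| a | 2.3 mm |
| b | 4.9 mm |
| d | 6.4 mm |

**What disagreed:**
- **Adapter a's depth:** 2.3 mm is just short of the stated 3–8 mm. The camera calibration is only good to about 2 mm, and a looks settled in both views. I did not check it further or press it down.
- **Gripper height:** the cameras showed the fingertips about 30 mm above the reported TCP height, so I lowered every grasp and placing by that amount.
- **Grip width:** readings on the hexagons came out about 1–2 mm under their nominal sizes.

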